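Load the drilling jig and clamp it

ROBOT

A 6-joint arm with a two-finger parallel gripper is mounted at the origin on a cart in front of the work surface, level with it; the furniture and walls round the work are solid. World frame = base frame: x ahead of the robot, y to its left, z up, the work surface at z = 0. Lengths are in mm, angles in rad, forces in N, time in s.
With the tool pointing down it reaches from about 275 to 750 mm from the base axis. Payload 10.2 kg.
Tool frame: the origin (TCP) lies at the centre of the arm's flange, where the gripper is bolted on; the fingertips stand 173 mm ahead of it and the grasp point (between the pads) lies 155 mm ahead of it; z points along the fingers, y is the line along which they close (so a half turn about z gives the same grasp; the last joint's range is limited). The gripper opens to 85 mm and grips with 20 to 120 N. Pads are 22 mm wide; open, the fingers measure 114 mm over their backs; the gripper's body (76 mm by 85 mm) begins 54 mm behind the grasp point. The pads swing forward as they close: fully open they stand 13 mm farther back than shut.
Start: joints at [-1.5, 0.313, 1.498, -0, 1.331, -0.223], TCP at [152.023, -502.515, 404.694] pointing down, gripper open.
Joint ranges: [-2.94, 2.94], [-0.97, 2.17], [0.19, 2.56], [-1.23, 4.37], [0.02, 3.11], [-2.88, 2.88]. Speed limits (rad/s): [2.39, 2.39, 3.01, 3.14, 3.14, 3.14].

INTERFACE

Orientations are given as a unit quaternion [w, x, y, z].
In Python, from rig import ctrl gives the robot as it stands.
- The arm moves only by the shell command python3 steer.py FILE [OPENING] [FORCE], which reads ROWS from the file FILE. ROWS is a JSON object with one list for each field, all of the same length, 1 to 8, a row being the entries at one place: sx, sy, sz (the shift in mm), drx, dry, drz (a rotation vector in rad); each row is the pose to reach, as a shift and turn from the pose commanded when the command began, along the tool's axes at that moment; what a row does not reach only later rows make up. A row lasts 1/10 s, in which the tool goes at most 50 mm and 0.15 rad, less where a joint would pass 70% of its speed; a pose out of reach is approached as far as the arm can. OPENING is the opening from 0.0 (shut) to 1.0 (fully open), set as the command begins (- or left out keeps the last). The fingers move at their own pace and stop on an object; FORCE is the grip in N (left out, the last holds). Time passes only in rows, so rows that do not move let the fingers close. It prints the time, the measured TCP pose, the force, the opening and the grip force at its end. Input that does not fit is refused with a message, and nothing moves.
- ctrl.sense(): the state, without advancing time (a new reading comes with each control period).
- ctrl.capture(name): name is "scene" or "top" or "wrist"; returns the picture (400x640x3 uint8, red, green, blue); there is no depth.
- ctrl.calibration(name): a dict with "fx", "fy", "cx", "cy" (pixels), "distortion" ([k1, k2, p1, p2, k3] as OpenCV has them; the pictures are not rectified), "position" and "attitude" of the camera in the world. Camera axes: x right, y down, z forward; pixel columns grow to the right and rows downward; lengths in mm; the calibration is good to about 2 mm. A picture is of the moment at which its call begins: read the wrist's pose just before it. calibration takes no time and is no camera call; for the wrist camera it gives the pose at the moment of the call.
- ctrl.finish_job(): hands the job in; it is judged then, once.
The state is a dict: "time_s": time; "joints": joint angles; "dq": joint speeds; "tau": joint torques, N m; "eef_pos": TCP position; "ee_rot": TCP orientation; "force": force on the tool from outside, world axes, zero at the start; "wrist_torque": the same for the moment, N m; "grip_width": opening from 0.0 (shut) to 1.0 (fully open); "grip_force": force on a finger pad.
Only numpy, scipy, OpenCV 4.12 (cv2) and the standard library are available. Lean on these libraries where they do the work, as an engineer would, in place of code of your own. Each camera call takes 0.05 s, during which the arm holds its last target. There are 200 camera calls.

TASK

Load the drilling jig for the next board. Swing its toggle clamp fully open, then lay the thin brown backing strip flat on the jig between the steel pins (it stops the drill breaking out and cannot be slipped in later), lay the wooden board on the strip, and the aluminium drill guide on the board with its bushes facing up, all three down between the pins. Last, swing the clamp handle fully upright again so that the rubber foot presses the stack down, and leave it clamped.

Things in the scene. Friction and masses are not known exactly. Their poses are not given: they have to be found in the camera images.
- backing_strip: thin brown fibreboard strip, 64 x 140 x 9 mm, with four dark drill marks on top, lying loose on the bench. Origin: centre of its underside; x across the 64 mm width, y along the length, z up. Grasp across the width.
- board: plain wooden board, 64 x 140 x 19 mm, loose on the bench. Origin: centre of its underside; x across the 64 mm width, y along the length, z up. Grasp across the width. The loose parts lie in front of the fixed mitre saw at the back: its front knob, at about x 0.46 to 0.54, y -0.13 m, is up to 0.10 m high; carry things past it higher than that.
- drill_guide: aluminium plate, 64 x 140 x 10 mm, 0.24 kg, loose on the bench; on top four steel drill bushes (16 mm diameter, 6 mm tall, at x +-16, y +-20 mm). Origin: centre of its underside; x across the 64 mm width, y along the length, z up (bush side). Either end may face the clamp. Grasp across the width at mid length.
- nest (a point): nest centre on the upper face of the fixed jig's plywood base. x across, y along the nest towards the clamp, z up. Six round-nosed steel pins, 12 mm diameter, 40 mm tall, at (x, y) = (+-41, +-50) and (0, +-80) mm bound a space of 70 x 148 mm; fingers fit between the side pins. Parts lie flat in it, length along y; undersides 0, 9 and 28 mm above this point.
- clamp_pivot (a point): pivot of the toggle clamp's handle and arm: 118 mm from the nest centre along +y and 60 mm above the base's face; axes parallel to the nest's. Closed, the arm reaches from here 83 mm along -y over the nest, its foot at y 48 mm from the nest centre; open, it stands straight up over the pivot, clear of the nest.
- clamp_handle (a joint): angle in rad: 0 = closed, handle straight up from the pivot against its stop; grows as its top tips away from the nest (+y), to 1.10 = fully open, arm raised. Round bar; 18 mm thick black grip from 42 to 102 mm from the pivot. Stays where left; about 6 N at the grip moves it (9 N at the last). The arm turns 1.45 times as far. Starts shut or nearly so, arm over the nest.
- clamp_foot: black rubber foot on a sprung spindle under the clamp arm, 17 mm diameter; origin at the centre of its lower face. On the full stack it touches only in the last 0.06 rad of the handle and gives 6 mm by the stop.
- jig: the whole jig, screwed to the bench: plywood base 150 mm wide (x), 18 mm thick, from y -100 to +190 mm. Origin: on the bench under the nest centre; axes as the nest's. The steel toggle clamp stands on it at y 98 to 154 mm, x +-23 mm.

How it is judged:
By the outcome, as a careful person would: the job done as asked, in the order asked, and still so for the second after the job is handed in, with the robot touching nothing.
It also fails if it takes over 72 s, if anything falls off the work surface, if the arm or the gripper's body presses on something with over 40 N, if the wrist force passes 120 N, or if a joint passes its speed limit or range.

## Working session

There is one attempt and no reset: what is moved stays moved. The work goes in short steps, Python scripts to look and compute and a shell command to move; the robot and the scene stay as the last step left them, time stands still between calls to the robot, and variables do not carry over. Pictures are saved under pics/ and viewed, at most 10 in all, crops included, and the job is handed in when it is done.

```bash
ls; mkdir -p pics
python3 - <<'E'
from rig import ctrl
import cv2
for n in("scene","top"):
    im=ctrl.capture(n); cv2.imwrite(f"pics/{n}0.png",im[:,:,::-1]); 
    c=ctrl.calibration(n); print(n,c)
print(ctrl.calibration("wrist"));print(ctrl.sense())
E
```

```text
pics
rig.py
steer.py
scene {'fx': 388.0925406953383, 'fy': 388.0925406953383, 'cx': 310.725968025311, 'cy': 201.39267965223397, 'distortion': array([-0.07729242,  0.        ,  0.        ,  0.        ,  0.        ]), 'position': array([-153.80976849, -594.24260388,  842.15232955]), 'attitude': array([-0.36505302,  0.84255043, -0.35921125,  0.16677032])}
top {'fx': 484.22317767119614, 'fy': 484.22317767119614, 'cx': 318.61382709983553, 'cy': 197.3152650090613, 'distortion': array([-0.02575712,  0.        ,  0.        ,  0.        ,  0.        ]), 'position': array([-356.87140858, -292.26983447, 1164.88757216]), 'attitude': array([-0.27176723,  0.76124276, -0.55820228,  0.18724918])}
{'fx': 303.37308008300886, 'fy': 303.37308008300886, 'cx': 319.10709976665964, 'cy': 200.79229394311665, 'distortion': array([-0.05553071,  0.        ,  0.        ,  0.        ,  0.        ]), 'position': array([ 216.27120165, -483.2611633 ,  373.24293649]), 'attitude': array([ 0.10442353,  0.79590127, -0.59119225, -0.07828543])}
{'time_s': 0.1, 'joints': array([-1.50041799e+00,  3.13369444e-01,  1.49836817e+00, -5.44148905e-06,
        1.33101071e+00, -2.23426932e-01]), 'dq': array([ 4.39218023e-04, -7.09162044e-04, -1.38480813e-03,  1.84611114e-04,
       -4.20330668e-06,  1.22570180e-03]), 'tau': array([ 2.42535978e-03, -4.12902904e+01, -2.60145378e+01, -2.16975850e-04,
        3.00661573e-03,  2.14258648e-05]), 'eef_pos': array([ 152.00964505, -502.46938302,  404.2021243 ]), 'ee_rot': array([-5.76345300e-04,  9.89228939e-01,  1.46375451e-01,  4.15404299e-05]), 'force': array([ 0.76300215, -0.39296377,  0.67988081]), 'wrist_torque': array([-0.01531706,  0.03104994, -0.03290325]), 'grip_force': 0.0, 'grip_width': 1.0031947181700516}
 5  7 61 steer.py
```

View pics/top0.png

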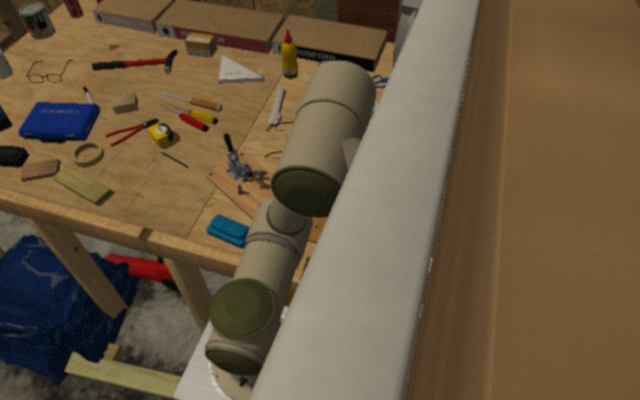

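View pics/scene0.png

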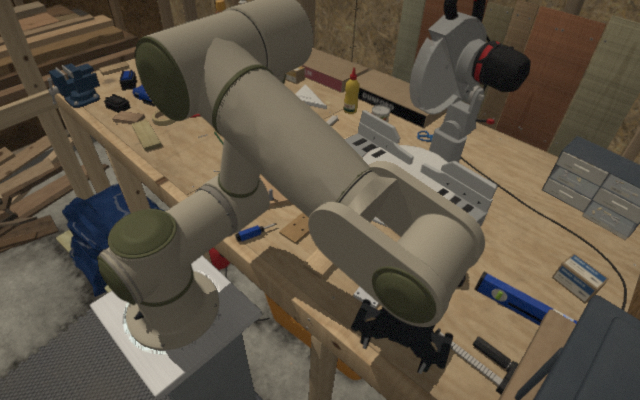

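The top view shows the jig's clamp near (238,165) with the rest hidden by the arm. The scene view shows the backing strip near (295,228), mostly hidden too. I'll write the helpers, locate these roughly and take the wrist view.

```bash
cat > h.py <<'E'
import numpy as np, cv2
from scipy.spatial.transform import Rotation as R
from rig import ctrl
def rot(q): return R.from_quat([q[1],q[2],q[3],q[0]])
def K(c): return np.array([[c["fx"],0,c["cx"]],[0,c["fy"],c["cy"]],[0,0,1.]])
def rays(c,px):
    p=cv2.undistortPoints(np.array(px,float).reshape(-1,1,2),K(c),np.array(c["distortion"])).reshape(-1,2)
    return rot(c["attitude"]).apply(np.c_[p,np.ones(len(p))])
def plane(c,px,z):
    d=rays(c,px); o=np.array(c["position"]); return o+d*((z-o[2])/d[:,2])[:,None]
def proj(c,P):
    q=rot(c["attitude"]).inv(); P=np.atleast_2d(P).astype(float)
    return cv2.projectPoints(q.apply(P-c["position"]),np.zeros(3),np.zeros(3),K(c),np.array(c["distortion"]))[0].reshape(-1,2)
def tri(c1,p1,c2,p2):
    d1,d2=rays(c1,[p1])[0],rays(c2,[p2])[0]; o1,o2=np.array(c1["position"]),np.array(c2["position"])
    s=np.linalg.lstsq(np.c_[d1,-d2],o2-o1,rcond=None)[0]; a,b=o1+d1*s[0],o2+d2*s[1]
    return (a+b)/2,np.linalg.norm(a-b)
def snap(n,f):
    c=ctrl.calibration(n); im=ctrl.capture(n)[:,:,::-1].copy(); cv2.imwrite(f"pics/{f}.png",im)
    np.save(f"pics/{f}.npy",c,allow_pickle=True); return c,im
def load(f): return np.load(f"pics/{f}.npy",allow_pickle=True).item(),cv2.imread(f"pics/{f}.png")
def down(yaw): # tool pointing down, tool y (closing line) at world angle yaw
    y=np.array([np.cos(yaw),np.sin(yaw),0]); z=np.array([0,0,-1.]); return R.from_matrix(np.c_[np.cross(y,z),y,z])
def delta(pos,Rg,p0=None,R0=None): # rows in the tool axes from current measured pose
    s=ctrl.sense(); p0=s["eef_pos"] if p0 is None else p0; R0=rot(s["ee_rot"]) if R0 is None else R0
    return np.round(R0.inv().apply(np.array(pos)-p0),1),np.round((R0.inv()*Rg).as_rotvec(),3)
E
python3 - <<'E'
from h import *
ct,cs=ctrl.calibration("top"),ctrl.calibration("scene")
print(plane(ct,[(240,180),(210,175),(310,240),(165,160)],20),plane(cs,[(295,228),(320,170),(355,295)],10))
s=ctrl.sense();print(rot(s["ee_rot"]).as_matrix().round(2))
snap("wrist","w0")
E
```

```text
[[498.39811971 263.64610654  20.        ]
 [489.78801249 363.26456928  20.        ]
 [350.61716347 -16.63689667  20.        ]
 [505.84326569 533.3712922   20.        ]] [[ 396.71331983  -32.40684877   10.        ]
 [ 652.64247202  101.24137596   10.        ]
 [ 338.0379189  -305.19544412   10.        ]]
[[ 0.96  0.29 -0.  ]
 [ 0.29 -0.96  0.  ]
 [ 0.   -0.   -1.  ]]
```
View pics/w0.png

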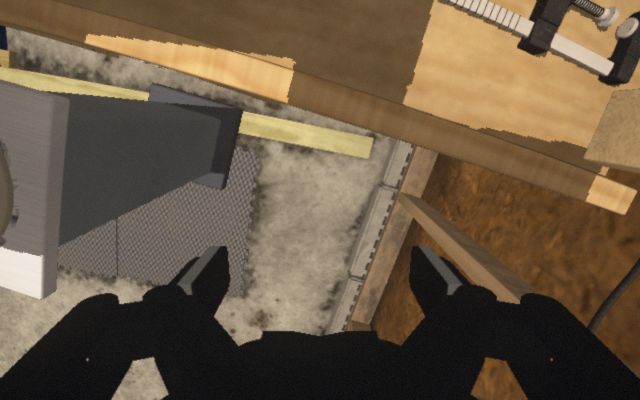

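The wrist view shows only the floor and the bench edge, with a clamp at top right. I'll move it over the bench.

```bash
echo '{"sx": [40,80,120,160,200,240,280,320],"sy": [-45,-91,-137,-182,-227,-273,-318,-364],"sz": [-8,-15,-23,-30,-38,-45,-53,-60],"drx": [0,0,0,0,0,0,0,0],"dry": [0,0,0,0,0,0,0,0],"drz": [0,0,0,0,0,0,0,0]}' > path.dat && python3 steer.py path.dat 1.0 && echo '{"sx": [40,60,60],"sy": [-45,-68,-68],"sz": [0,0,0],"drx": [0,0,0],"dry": [0,0,0],"drz": [0,0,0]}' > path.dat && python3 steer.py path.dat
```

Run:
```python
from h import *
s=ctrl.sense();print(s["eef_pos"],s["joints"].round(2),rot(s["ee_rot"]).as_matrix().round(2))
snap("wrist","w1");snap("top","t1");snap("scene","s1")
```

```text
time_s: 0.95
eef_pos: [316.8, -139.3, 454.4]
ee_rot: [0.0, 0.989, 0.146, 0.0]
force: [1.5, -0.2, -0.2]
grip_width: 0.998
grip_force: 0.0
time_s: 1.25
eef_pos: [355.1, -55.2, 454.1]
ee_rot: [-0.0, 0.989, 0.15, 0.0]
force: [-0.0, -0.2, -0.1]
grip_width: 1.0
grip_force: 0.0
[355.07559997 -55.20570844 454.07378777] [-0.48 -0.11  1.84  0.    1.41  0.79] [[ 0.96  0.3   0.  ]
 [ 0.3  -0.96  0.  ]
 [ 0.   -0.   -1.  ]]
```

View pics/w1.png

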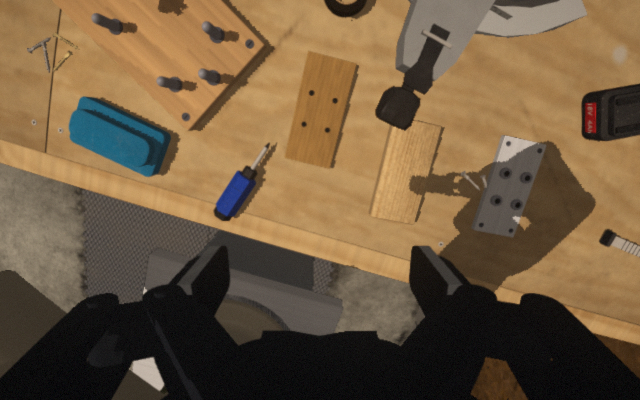

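The wrist view shows the strip (centre about (322,109)), the board (407,172), the guide with four bushes (510,186), the saw knob (398,107) and the jig corner with pins at upper left. I'll take two more views further left.

```bash
echo '{"sx": [10,20,30,30],"sy": [-32,-64,-96,-96],"sz": [0,0,0,0],"drx": [0,0,0,0],"dry": [0,0,0,0],"drz": [0,0,0,0]}' > path.dat && python3 steer.py path.dat && python3 -c "
from h import *
snap('wrist','w2')" && echo '{"sx": [28,56,83,83],"sy": [-44,-88,-132,-132],"sz": [0,0,0,0],"drx": [0,0,0,0],"dry": [0,0,0,0],"drz": [0,0,0,0]}' > path.dat && python3 steer.py path.dat && python3 -c "
from h import *
snap('wrist','w3')
c,a=load('w2');c,b=load('w3')
cv2.imwrite('pics/m23.png',np.vstack([a[:290],b[:290]]))"
```

```text
time_s: 1.8
eef_pos: [355.0, 42.7, 454.1]
ee_rot: [-0.0, 0.989, 0.147, 0.0]
force: [0.1, 0.2, -0.6]
grip_width: 0.998
grip_force: 0.0
time_s: 2.25
eef_pos: [397.7, 193.7, 453.5]
ee_rot: [-0.0, 0.989, 0.147, -0.0]
force: [0.4, 0.2, -0.5]
grip_width: 1.001
grip_force: 0.0
```

View pics/m23.png

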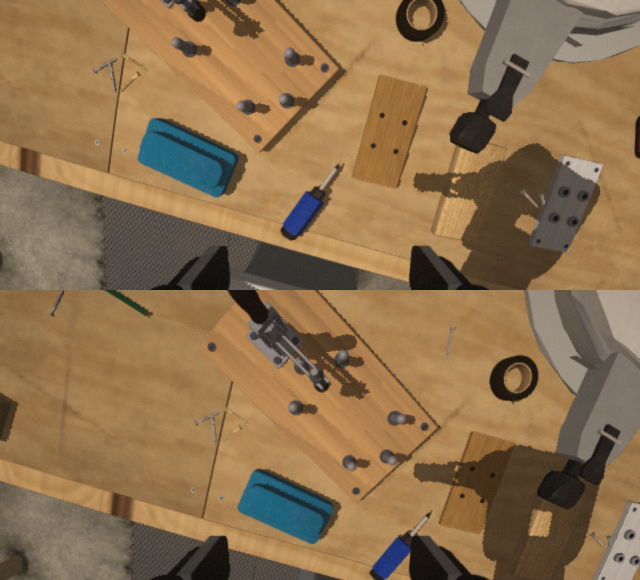

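w2 and w3 show the whole jig. In w3 the pins are near (343,65), (296,117), (397,128), (350,173) and (388,167), the base screws near (212,57), (425,137) and (356,200), and the black grip at top near (245,12). Next I'll make fine detections and an enlarged crop of the jig.

Run:
```python
from h import *
def blobs(f,box,thr,amin,amax):
    c,im=load(f); x0,y0,x1,y1=box; g=cv2.GaussianBlur(cv2.cvtColor(im,cv2.COLOR_BGR2GRAY),(3,3),0)[y0:y1,x0:x1]
    n,l,st,ce=cv2.connectedComponentsWithStats((g<thr).astype(np.uint8))
    return [(round(ce[i][0]+x0,1),round(ce[i][1]+y0,1),int(st[i][4])) for i in range(1,n) if amin<=st[i][4]<=amax]
print("strip w1",blobs("w1",(295,75,345,150),75,4,80)); print("strip w2",blobs("w2",(365,95,420,170),75,4,80))
print("guide w1",blobs("w1",(480,150,540,225),75,4,150)); print("guide w2",blobs("w2",(540,170,600,240),70,4,150))
print("screws w3",blobs("w3",(415,125,435,148),90,6,200),blobs("w3",(347,192,365,210),90,6,200),blobs("w3",(203,48,222,66),90,6,200))
print("screws w2",blobs("w2",(315,60,335,76),90,6,200),blobs("w2",(248,130,268,148),90,6,200))
c,im=load("w3"); cv2.imwrite("pics/jig.png",cv2.resize(im[0:215,200:460],None,fx=2.75,fy=2.75,interpolation=cv2.INTER_CUBIC))
```

```text
strip w1 [(np.float64(311.1), np.float64(92.3), 18), (np.float64(334.5), np.float64(100.2), 18), (np.float64(303.5), np.float64(124.0), 16), (np.float64(327.0), np.float64(129.5), 16), (np.float64(339.5), np.float64(135.5), 6)]
strip w2 [(np.float64(381.6), np.float64(114.9), 17), (np.float64(404.1), np.float64(122.3), 18), (np.float64(372.9), np.float64(145.5), 15), (np.float64(395.5), np.float64(151.0), 16)]
guide w1 [(np.float64(538.1), np.float64(151.4), 11), (np.float64(487.8), np.float64(171.7), 127), (np.float64(505.1), np.float64(172.8), 121), (np.float64(525.6), np.float64(177.3), 124), (np.float64(481.7), np.float64(192.5), 102), (np.float64(495.8), np.float64(200.1), 115), (np.float64(516.0), np.float64(204.1), 115), (np.float64(481.4), np.float64(223.1), 11)]
guide w2 [(np.float64(593.2), np.float64(197.1), 131), (np.float64(563.5), np.float64(191.5), 106), (np.float64(582.5), np.float64(195.6), 102), (np.float64(541.0), np.float64(209.3), 36), (np.float64(553.6), np.float64(217.4), 100), (np.float64(583.3), np.float64(217.3), 23), (np.float64(572.3), np.float64(221.1), 104)]
screws w3 [(np.float64(433.3), np.float64(130.7), 6), (np.float64(424.1), np.float64(136.4), 41), (np.float64(431.3), np.float64(144.1), 12)] [(np.float64(355.5), np.float64(200.5), 32)] [(np.float64(211.5), np.float64(56.6), 51)]
screws w2 [(np.float64(333.3), np.float64(60.7), 6), (np.float64(324.2), np.float64(67.4), 43)] [(np.float64(257.5), np.float64(138.5), 32), (np.float64(266.2), np.float64(145.9), 9)]
```

View pics/jig.png

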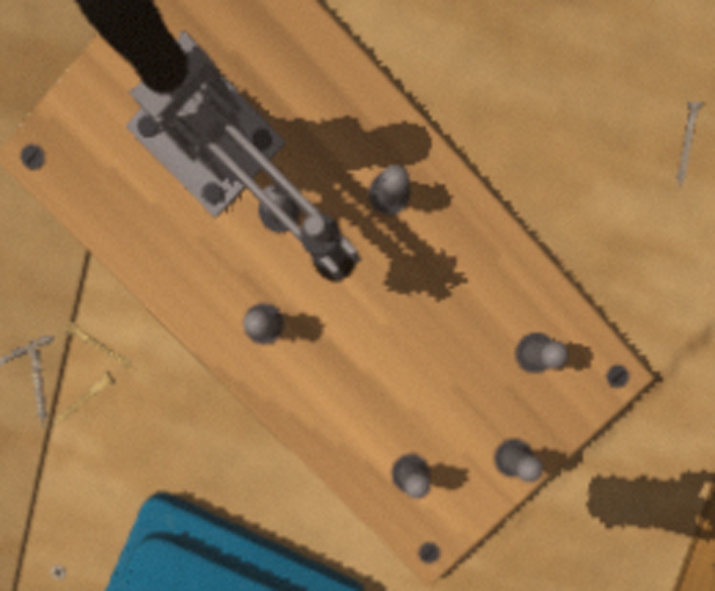

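The crop shows the five visible pins, their bright tops and bases clear, plus the three screws; the grip runs off at the upper left. Now triangulate.

Run:
```python
from h import *
np.set_printoptions(precision=1,suppress=True)
c1,c2,c3=[load(f)[0] for f in("w1","w2","w3")]
S1=np.array([(311.1,92.3),(334.5,100.2),(303.5,124),(327,129.5)]);S2=np.array([(381.6,114.9),(404.1,122.3),(372.9,145.5),(395.5,151)])
G1=np.array([(505.1,172.8),(525.6,177.3),(495.8,200.1),(516,204.1)]);G2=np.array([(563.5,191.5),(582.5,195.6),(553.6,217.4),(572.3,221.1)])
for n,a,b,z in(("strip",S1,S2,9),("guide",G1,G2,16)):
    print(n,tri(c1,a.mean(0),c2,b.mean(0)))
    for c,p in((c1,a),(c2,b)):
        P=plane(c,p,z); v=(P[0]+P[1]-P[2]-P[3])/2; u=(P[1]+P[3]-P[0]-P[2])/2
        print(P.mean(0),"len",np.linalg.norm(v),np.linalg.norm(u),"yaw",np.degrees(np.arctan2(v[1],v[0])),np.degrees(np.arctan2(u[1],u[0])))
sc2=[(324.2,67.4),(257.5,138.5)];sc3=[(424.1,136.4),(355.5,200.5),(211.5,56.6)]
for a,b in zip(sc2,sc3): print("screw",tri(c2,a,c3,b))
P=plane(c3,sc3,18);print(P); d=P[0]-P[1];print("x-axis",np.degrees(np.arctan2(d[1],d[0])),np.linalg.norm(d)); e=P[2]-P[1];print("y-axis",np.degrees(np.arctan2(e[1],e[0])),np.linalg.norm(e))
B=np.array([(408,470),(514,458),(535,352),(263,323),(388,190)])/2.75+[200,0]-.5*0
T=np.array([(413,482),(528,467),(553,354),(263,322),(397,174)])/2.75+[200,0]
for p,z in((B,18),(T,57)):
    Q=plane(c3,p,z)[:,:2]; print(Q,"centres",(Q[0]+Q[4])/2,(Q[2]+Q[3])/2); v=(Q[3]+Q[4]-Q[0]-Q[2])/2;print(np.linalg.norm(v),np.degrees(np.arctan2(v[1],v[0])),np.linalg.norm(Q[0]-Q[2]))
s=ctrl.sense();print(s["eef_pos"],s["joints"])
```

```text
strip (array([429.4, -32. ,   9. ]), np.float64(0.002617890169871923))
[429.3 -32.    9. ] len 40.13890699309161 32.024914248027514 yaw 2.8304410151655155 -88.2353830468092
[429.2 -32.    9. ] len 40.28381599015613 31.969673999930542 yaw 3.087107151396987 -88.20857506216113
guide (array([ 411.6, -322.5,   11.6]), np.float64(0.043889530249024526))
[ 411.5 -319.6   16. ] len 39.734994844364046 31.603383838463838 yaw 6.216310611545642 -83.79004101170909
[ 411.5 -318.6   16. ] len 39.5757784309856 31.854938466294914 yaw 6.221550020053051 -83.93324085622234
screw (array([482.1,  74.7,  17.6]), np.float64(0.2340813100743481))
screw (array([372.6, 133.3,  16.2]), np.float64(0.41940569187301807))
[[482.   74.8  18. ]
 [372.8 133.7  18. ]
 [497.  364.1  18. ]]
x-axis -28.329893899146178 124.08701503930193
y-axis 61.6701985793156 261.74733790883363
[[409.1 156.1]
 [429.9 108.3]
 [480.5 116.1]
 [455.6 243. ]
 [528.7 204.9]] centres [468.9 180.5] [468.1 179.5]
99.81969719161555 61.674232008647316 81.87724160916538
[[409.7 157.8]
 [431.  111.1]
 [480.2 117.7]
 [456.6 240.3]
 [529.2 204. ]] centres [469.5 180.9] [468.4 179. ]
97.07381522775745 60.39444886789728 81.11326198771489
[397.6 192.6 453.4] [0.2 0.1 1.6 0.  1.4 1.5]
```

Everything agrees. The nest is at (468.4,179.6) with its y axis at 61.67° and height about 17; the strip is at (429.3,-32) with its top at 9. I'll go above the handle next.

```bash
cat >> h.py <<'E'
JA=np.radians(61.67); N=np.array([468.4,179.6,18.]); JY=np.array([np.cos(JA),np.sin(JA),0]); JX=np.array([np.sin(JA),-np.cos(JA),0]); PV=N+118*JY+[0,0,60]
RJ=down(JA-np.pi/2)
E
python3 - <<'E'
from h import *
print(PV,delta(PV-60*JY+[0,0,375],RJ),delta(PV-[0,0,78]+[0,0,453],RJ))
E
```

```text
[524.39680099 283.4670221   78.        ] (array([105.1,  -7.9,   0.3]), array([-0.001,  0.001, -0.782])) (array([147.7, -50.1,   0.3]), array([-0.001,  0.001, -0.782]))
```

```bash
echo '{"sx": [18,35,53,70,88,105,105,105],"sy": [-2,-4,-5,-6,-7,-8,-8,-8],"sz": [0,0,0,0,0,0,0,0],"drx": [0,0,0,0,0,0,0,0],"dry": [0,0,0,0,0,0,0,0],"drz": [-0.13,-0.26,-0.39,-0.52,-0.65,-0.782,-0.782,-0.782]}' > path.dat && python3 steer.py path.dat
python3 - <<'E'
from h import *
np.set_printoptions(precision=1,suppress=True)
c,im=snap("wrist","w4")
print(ctrl.sense()["joints"])
for th in(0,.1,.2): print(th,proj(c,[PV+r*(np.sin(th)*JY+[0,0,np.cos(th)]) for r in(0,42,102)]))
cv2.imwrite("pics/w4c.png",cv2.resize(im[0:330,180:480],None,fx=1.8,fy=1.8))
E
```

```text
time_s: 3.1
eef_pos: [495.1, 228.1, 453.9]
ee_rot: [0.0, 0.86, 0.51, -0.0]
force: [0.2, 1.2, 0.0]
grip_width: 1.0
grip_force: 0.0
[ 0.2  0.3  1.3 -0.   1.5  0.7]
0 [[317.3 123. ]
 [317.1 123.5]
 [316.5 124.5]]
0.1 [[317.3 123. ]
 [317.  119.1]
 [316.4 111. ]]
0.2 [[317.3 123. ]
 [317.  114.6]
 [316.3  97.5]]
```

View pics/w4c.png

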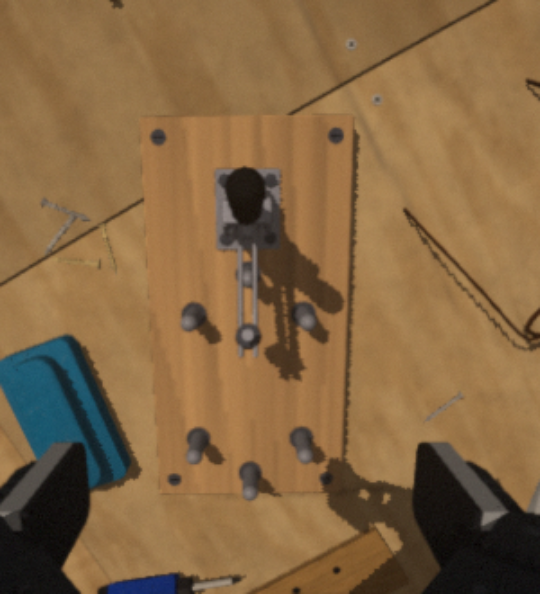

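The clamp is aligned in this view. The grip's top is at about image (316,102), so the handle starts at θ≈0.16. I'll grip it across jig x at r≈85.

Run:
```python
from h import *
for th in(.16,.4,.65,.9,1.0,1.1,1.14): print(th,delta(PV+85*(np.sin(th)*JY+[0,0,np.cos(th)])+[0,0,155],RJ))
```

```text
0.16 (array([ 76.1,  -0.3, 137.2]), array([-0.   ,  0.   , -0.005]))
0.4 (array([ 95.6,  -0.4, 142.8]), array([-0.   ,  0.   , -0.005]))
0.65 (array([114. ,  -0.5, 153.4]), array([-0.   ,  0.   , -0.005]))
0.9 (array([129.1,  -0.6, 168.2]), array([-0.   ,  0.   , -0.005]))
1.0 (array([134.1,  -0.6, 175.1]), array([-0.   ,  0.   , -0.005]))
1.1 (array([138.3,  -0.7, 182.5]), array([-0.   ,  0.   , -0.005]))
1.14 (array([139.8,  -0.7, 185.5]), array([-0.   ,  0.   , -0.005]))
```

```bash
echo '{"sx": [40,76,76,76,76,76],"sy": [0,0,0,0,0,0],"sz": [20,50,80,110,137,137],"drx": [0,0,0,0,0,0],"dry": [0,0,0,0,0,0],"drz": [-0.005,-0.005,-0.005,-0.005,-0.005,-0.005]}' > path.dat && python3 steer.py path.dat && echo '{"sx": [0,0,0,0,0,0,0],"sy": [0,0,0,0,0,0,0],"sz": [0,0,0,0,0,0,0],"drx": [0,0,0,0,0,0,0],"dry": [0,0,0,0,0,0,0],"drz": [0,0,0,0,0,0,0]}' > path.dat && python3 steer.py path.dat 0.0 50 && echo '{"sx": [10,20,29,38],"sy": [0,0,0,0],"sz": [2,6,11,16],"drx": [0,0,0,0],"dry": [0,0,0,0],"drz": [0,0,0,0]}' > path.dat && python3 steer.py path.dat
```

```text
time_s: 3.75
eef_pos: [530.1, 296.0, 314.1]
ee_rot: [-0.001, 0.858, 0.513, -0.003]
force: [-0.3, 0.2, 0.1]
grip_width: 1.002
grip_force: 0.0
time_s: 4.45
eef_pos: [530.2, 297.5, 318.0]
ee_rot: [-0.001, 0.857, 0.515, -0.0]
force: [-6.6, 1.5, 6.0]
grip_width: 0.195
grip_force: 49.1
time_s: 4.85
eef_pos: [548.2, 330.9, 302.1]
ee_rot: [-0.0, 0.857, 0.515, -0.001]
force: [-8.0, -3.7, 5.8]
grip_width: 0.199
grip_force: 50.3
```

```bash
echo '{"sx": [8,15,20,24,26,26],"sy": [0,0,0,0,0,0],"sz": [7,15,22,29,33,33],"drx": [0,0,0,0,0,0],"dry": [0,0,0,0,0,0],"drz": [0,0,0,0,0,0]}' > path.dat && python3 steer.py path.dat && python3 -c "
from h import *
s=ctrl.sense();d=s['eef_pos']-[0,0,155]-PV;print(d@JY,d[2],np.arctan2(d@JY,d[2]),s['force'])"
```

```text
time_s: 5.45
eef_pos: [560.7, 354.8, 269.3]
ee_rot: [-0.001, 0.857, 0.515, 0.002]
force: [-0.1, 8.7, 3.1]
grip_width: 0.195
grip_force: 48.7
80.06900343661944 36.28697810473409 1.1452875159572447 [-0.10552607  8.7435756   3.08618091]
```

```bash
echo '{"sx": [1,2,2],"sy": [0,0,0],"sz": [3,6,6],"drx": [0,0,0],"dry": [0,0,0],"drz": [0,0,0]}' > path.dat && python3 steer.py path.dat && echo '{"sx": [0,0,0,0],"sy": [0,0,0,0],"sz": [0,0,0,0],"drx": [0,0,0,0],"dry": [0,0,0,0],"drz": [0,0,0,0]}' > path.dat && python3 steer.py path.dat 1.0  && python3 -c "
from h import *
s=ctrl.sense();d=s['eef_pos']-[0,0,155]-PV;print(d@JY,d[2],np.arctan2(d@JY,d[2]),s['force'],s['joints'])
print(delta([429.3,-32,300],down(np.radians(-87.1))),delta([540,335,400],RJ))
"
```

```text
time_s: 5.75
eef_pos: [561.4, 356.0, 267.0]
ee_rot: [-0.0, 0.857, 0.515, 0.001]
force: [-14.1, -3.8, 29.7]
grip_width: 0.196
grip_force: 50.9
time_s: 6.15
eef_pos: [561.9, 355.2, 261.6]
ee_rot: [-0.0, 0.858, 0.514, -0.0]
force: [-0.3, -0.4, -0.3]
grip_width: 0.866
grip_force: 0.0
80.93593188257773 28.625565045249232 1.2308452915378987 [-0.33961179 -0.42222572 -0.28956332] [3.87828803e-01 7.46390382e-01 1.19409067e+00 3.10926861e-06
 1.20174515e+00 8.77994980e-01]
(array([-404. ,   65.3,  -38.2]), array([-0.00e+00,  1.00e-03,  1.03e+00])) (array([ -28.2,   -9.9, -138.4]), array([-0.   ,  0.   ,  0.004]))
```

The handle is against its stop (30 N reaction), so the clamp is open, and it is released. I'll lift and go above the strip.

```bash
echo '{"sx": [0,0,-40,-85,-130,-175,-220,-265],"sy": [0,0,6,14,21,28,36,43],"sz": [-50,-100,-130,-125,-120,-115,-110,-105],"drx": [0,0,0,0,0,0,0,0],"dry": [0,0,0,0,0,0,0,0],"drz": [0,0,0.13,0.26,0.39,0.52,0.65,0.78]}' > path.dat && python3 steer.py path.dat 1.0 && python3 -c "
from h import *
print(delta([429.3,-32,350],down(np.radians(-87.1))))"
```

```text
time_s: 6.95
eef_pos: [474.2, 99.7, 366.8]
ee_rot: [0.0, 0.989, 0.147, 0.0]
force: [0.5, -1.0, 0.2]
grip_width: 1.001
grip_force: 0.0
(array([-81.3, 112.9,  16.8]), array([ 0.   , -0.   ,  0.245]))
```

```bash
echo '{"sx": [-27,-54,-81,-81,-81],"sy": [38,75,113,113,113],"sz": [6,12,17,17,17],"drx": [0,0,0,0,0],"dry": [0,0,0,0,0],"drz": [0.12,0.245,0.245,0.245,0.245]}' > path.dat && python3 steer.py path.dat
python3 - <<'E'
from h import *
np.set_printoptions(precision=1,suppress=True)
c,im=snap("wrist","w5");print(ctrl.sense()["joints"].round(2))
g=cv2.cvtColor(im,cv2.COLOR_BGR2GRAY)
print("expected strip marks",proj(c,[[429.3+a,-32+b,9] for a in(-20,20) for b in(-16,16)]))
cv2.imwrite("pics/w5v.png",im)
E
```

```text
time_s: 7.45
eef_pos: [431.1, -31.4, 350.1]
ee_rot: [-0.0, 1.0, 0.027, 0.0]
force: [0.3, 0.6, 0.3]
grip_width: 1.0
grip_force: 0.0
[-0.3  0.2  1.8  0.   1.1  1.2]
expected strip marks [[333.9 206.8]
 [303.8 205.3]
 [336.4 169.6]
 [305.4 167.9]]
```

View pics/w5v.png

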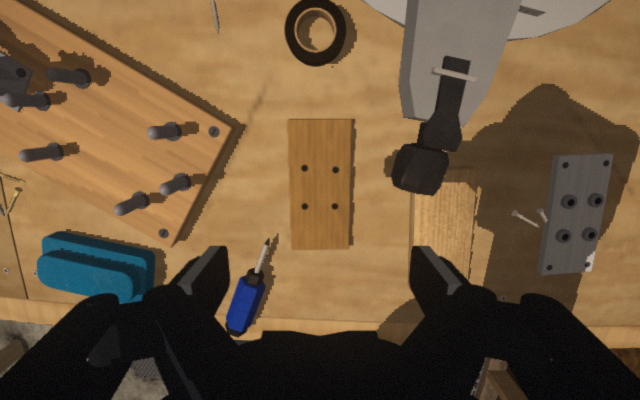

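The strip lies square under the gripper with its marks at (304,167), (335,170), (304,206) and (334,206), matching the prediction within 2 px. The board is partly under the saw knob at (443,225) and the guide is at (578,215). I'll grasp the strip.

```bash
echo '{"sx": [-2,-2,-2,-2,-2,-2,-2],"sy": [0.6,0.6,0.6,0.6,0.6,0.6,0.6],"sz": [45,90,130,155,168,175,175],"drx": [0,0,0,0,0,0,0],"dry": [0,0,0,0,0,0,0],"drz": [0,0,0,0,0,0,0]}' > path.dat && python3 steer.py path.dat && echo '{"sx": [0,0,0],"sy": [0,0,0],"sz": [3,7,7],"drx": [0,0,0],"dry": [0,0,0],"drz": [0,0,0]}' > path.dat && python3 steer.py path.dat  && echo '{"sx": [0,0,0,0],"sy": [0,0,0,0],"sz": [0,0,0,0],"drx": [0,0,0,0],"dry": [0,0,0,0],"drz": [0,0,0,0]}' > path.dat && python3 steer.py path.dat 0.0 50
```

```text
time_s: 8.2
eef_pos: [429.5, -30.6, 174.6]
ee_rot: [-0.0, 1.0, 0.029, -0.0]
force: [0.6, -0.1, -0.4]
grip_width: 1.001
grip_force: 0.0
time_s: 8.5
eef_pos: [429.3, -31.3, 168.1]
ee_rot: [0.0, 1.0, 0.028, 0.0]
force: [0.9, -0.3, 0.2]
grip_width: 0.997
grip_force: 0.0
time_s: 8.9
eef_pos: [429.3, -31.4, 168.7]
ee_rot: [0.0, 1.0, 0.028, 0.0]
force: [-2.2, 1.9, 8.9]
grip_width: 0.734
grip_force: 53.3
```

The strip is gripped (62 mm). I'll lift it and turn the long way so that the camera ends on the side away from the raised clamp.

```bash
echo '{"sx": [0,0,0,0,0,0,0,0],"sy": [0,0,0,0,0,0,0,0],"sz": [-40,-80,-120,-120,-120,-120,-120,-120],"drx": [0,0,0,0,0,0,0,0],"dry": [0,0,0,0,0,0,0,0],"drz": [0,-0.15,-0.3,-0.45,-0.6,-0.75,-0.9,-1.05]}' > path.dat && python3 steer.py path.dat && echo '{"sx": [0,0,0,0,0,0,0,0],"sy": [0,0,0,0,0,0,0,0],"sz": [0,0,0,0,0,0,0,0],"drx": [0,0,0,0,0,0,0,0],"dry": [0,0,0,0,0,0,0,0],"drz": [-0.15,-0.3,-0.45,-0.6,-0.75,-0.9,-1.05,-1.2]}' > path.dat && python3 steer.py path.dat && python3 -c "
from h import *
s=ctrl.sense();print(s['joints'].round(2),delta(N+[0,0,270],down(JA+np.pi/2)))"
```

```text
time_s: 9.7
eef_pos: [429.1, -31.4, 288.2]
ee_rot: [0.0, 0.849, 0.528, 0.0]
force: [0.1, -0.3, -0.5]
grip_width: 0.726
grip_force: 56.5
time_s: 10.5
eef_pos: [429.1, -31.4, 288.2]
ee_rot: [0.0, 0.403, 0.915, 0.0]
force: [-0.7, -1.1, -0.6]
grip_width: 0.734
grip_force: 56.5
[-0.35  0.25  1.92  0.    0.97 -1.09] (array([129.2, 171.4,   0.2]), array([ 0.   ,  0.   , -1.906]))
```

```bash
echo '{"sx": [10,20,32,48,64,80,96,112],"sy": [13,27,43,64,85,107,128,149],"sz": [0,0,0,0,0,0,0,0],"drx": [0,0,0,0,0,0,0,0],"dry": [0,0,0,0,0,0,0,0],"drz": [-0.15,-0.3,-0.45,-0.6,-0.75,-0.9,-1.05,-1.2]}' > path.dat && python3 steer.py path.dat && python3 -c "
from h import *
s=ctrl.sense();print(s['joints'].round(2),delta(N+[0,0,270],down(JA+np.pi/2)))"
```

```text
time_s: 11.3
eef_pos: [464.7, 152.7, 288.2]
ee_rot: [0.0, -0.184, 0.983, -0.0]
force: [0.5, -0.5, 0.0]
grip_width: 0.729
grip_force: 56.5
[ 0.08  0.37  1.76 -0.    1.02 -1.86] (array([-13.2,  23.7,   0.2]), array([-0.   ,  0.   , -0.706]))
```

```bash
echo '{"sx": [-3,-6,-9,-13,-13.2,-13.2],"sy": [5,10,15,23.7,23.7,23.7],"sz": [0,0,0,0,0,0],"drx": [0,0,0,0,0,0],"dry": [0,0,0,0,0,0],"drz": [-0.15,-0.3,-0.45,-0.6,-0.706,-0.706]}' > path.dat && python3 steer.py path.dat
python3 - <<'E'
from h import *
np.set_printoptions(precision=1,suppress=True)
s=ctrl.sense();print(s['joints'].round(2),delta(N+[0,0,270],down(JA+np.pi/2)))
c,im=snap("wrist","w6"); E=proj(c,[s['eef_pos']*[1,1,0]+a*JX+b*JY+[0,0,288-158] for a in(-16,16) for b in(-20,20)])
print(E); g=cv2.cvtColor(im,cv2.COLOR_BGR2GRAY); cv2.imwrite("pics/w6v.png",im)
E
```

```text
time_s: 11.9
eef_pos: [468.5, 178.5, 288.1]
ee_rot: [-0.0, -0.51, 0.86, 0.0]
force: [0.1, -0.4, -0.2]
grip_width: 0.734
grip_force: 56.5
[ 0.1  0.4  1.7 -0.   1.  -2.5] (array([-0.9,  0.6,  0.1]), array([ 0., -0., -0.]))
[[358.2 222.8]
 [355.7 301.7]
 [285.9 223.2]
 [289.  302.1]]
```

View pics/w6v.png

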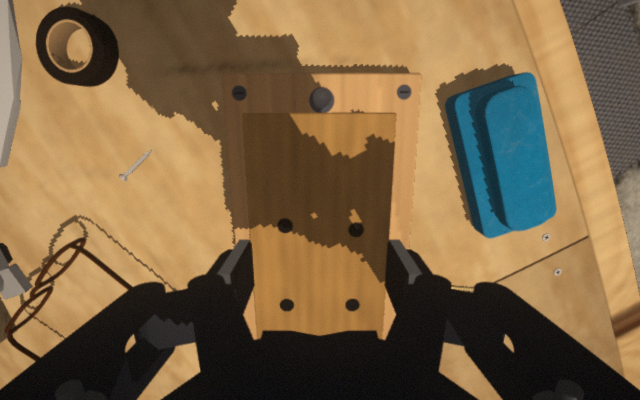

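The strip is held over the nest with marks at (285,226), (356,230), (287,305) and (352,305). The base screws are at (239,93) and (404,92) and the end pin at (321,100). I'll use these to check for camera bias in the flipped pose.

Run:
```python
from h import *
np.set_printoptions(precision=2,suppress=True)
c,im=load("w6");g=cv2.GaussianBlur(cv2.cvtColor(im,cv2.COLOR_BGR2GRAY),(3,3),0)
def cen(x,y,r=9,t=None):
    w=g[y-r:y+r+1,x-r:x+r+1].astype(float); k=np.percentile(w,50)*0.65; m=(w<k).astype(np.uint8)
    n,l,st,ce=cv2.connectedComponentsWithStats(m); i=min(range(1,n),key=lambda i:np.hypot(*(ce[i]-r))-0.1*st[i][4]); return ce[i]+[x-r,y-r],st[i][4]
loc=lambda P:np.c_[(P-N)@JX,(P-N)@JY]
for f,pts in(("w6",[(239,93),(404,92)]),):
    q=[cen(*p) for p in pts];print(q);print("screws in jig frame",loc(plane(c,[a for a,_ in q],18)))
c3,_=load("w3");print("screws from w3",loc(plane(c3,[(424.1,136.4),(355.5,200.5)],18)))
c5,_=load("w5");
c4,_=load("w4");print("screws from w4",loc(plane(c4,np.array([(326,479),(175,479),(336,134.5),(158,136)])/1.8+[180,0],18)))
q=[cen(*p) for p in[(285,226),(356,230),(287,305),(352,305)]];print(q);P=plane(c,[a for a,_ in q],128.5);L=loc(P);print("marks",L,L.mean(0))
v=(L[0]+L[1]-L[2]-L[3])/2;u=(L[0]+L[2]-L[1]-L[3])/2;print(v,u)
s=ctrl.sense();print("tcp",loc(s["eef_pos"][None]))
```

```text
[(array([238.87,  92.47]), np.int32(95)), (array([403.69,  91.51]), np.int32(111))]
screws in jig frame [[ 61.77 -85.91]
 [-62.23 -85.92]]
screws from w3 [[ 61.69 -85.75]
 [-62.4  -85.75]]
screws from w4 [[ 62.29 -87.13]
 [-61.23 -86.31]
 [ 62.02 176.36]
 [-62.2  176.29]]
[(array([284.73, 224.55]), np.int32(133)), (array([355.55, 229.84]), np.int32(132)), (array([286.41, 304.6 ]), np.int32(133)), (array([352. , 304.5]), np.int32(130))]
marks [[ 17.29 -19.76]
 [-14.55 -17.05]
 [ 18.02  21.49]
 [-13.9   21.64]] [1.72 1.58]
[ -0.69 -39.97] [31.88 -1.43]
tcp [[ 0.63 -1.02]]
```

Run:
```python
from h import *
np.set_printoptions(precision=2,suppress=True)
loc=lambda P:np.c_[(P-N)@JX,(P-N)@JY]
c,im=load("w6")
g=cv2.cvtColor(im,cv2.COLOR_BGR2Lab).astype(int)
# edge positions: strongest gradient along rows / cols near guesses
def hedge(y,x0,x1): r=np.abs(g[y-2:y+3,x0:x1].mean(0)[2:]-g[y-2:y+3,x0:x1].mean(0)[:-2]).sum(1); return x0+1+int(r.argmax())
def vedge(x,y0,y1): r=np.abs(g[y0:y1,x-2:x+3].mean(1)[2:]-g[y0:y1,x-2:x+3].mean(1)[:-2]).sum(1); return y0+1+int(r.argmax())
L=[(hedge(y,232,262),y) for y in(125,150,175,200,220)];Rr=[(hedge(y,380,405),y) for y in(125,150,175,200,220)];T=[(x,vedge(x,103,125)) for x in(255,280,300,345,370,385)]
for n,p in(("L",L),("R",Rr),("T",T)): print(n,p);print(loc(plane(c,p,128.5)))
```

```text
L [(242, 125), (244, 150), (246, 175), (247, 200), (248, 220)]
[[ 33.53 -63.37]
 [ 33.36 -53.07]
 [ 33.2  -42.38]
 [ 33.51 -31.25]
 [ 33.69 -21.99]]
R [(395, 125), (394, 150), (392, 175), (391, 200), (390, 220)]
[[-29.82 -62.99]
 [-29.94 -52.69]
 [-29.65 -42.  ]
 [-29.82 -30.87]
 [-29.89 -21.61]]
T [(255, 112), (280, 112), (300, 113), (345, 112), (370, 112), (385, 112)]
[[ 27.84 -68.51]
 [ 17.58 -68.39]
 [  9.4  -67.92]
 [ -9.01 -68.22]
 [-19.26 -68.2 ]
 [-25.42 -68.2 ]]
```

The edges show the strip square in the grip, with its centre 2.0 mm off along x and 1.65 mm along y from the nest centre. I'll correct for that and lower it.

```bash
echo '{"sx": [1.6,1.6,1.6,1.6,1.6,1.6,1.6,1.6],"sy": [2,2,2,2,2,2,2,2],"sz": [0,30,55,70,85,95,99,99],"drx": [0,0,0,0,0,0,0,0],"dry": [0,0,0,0,0,0,0,0],"drz": [0,0,0,0,0,0,0,0]}' > path.dat && python3 steer.py path.dat && echo '{"sx": [0,0,0],"sy": [0,0,0],"sz": [1,2,2],"drx": [0,0,0],"dry": [0,0,0],"drz": [0,0,0]}' > path.dat && python3 steer.py path.dat
```

```text
time_s: 12.75
eef_pos: [466.0, 177.9, 189.0]
ee_rot: [-0.0, -0.51, 0.86, 0.0]
force: [0.8, -0.8, -0.3]
grip_width: 0.729
grip_force: 56.5
time_s: 13.05
eef_pos: [466.1, 178.0, 187.3]
ee_rot: [0.0, -0.51, 0.86, -0.0]
force: [-0.7, 0.4, -0.7]
grip_width: 0.727
grip_force: 56.5
```

```bash
echo '{"sx": [0,0],"sy": [0,0],"sz": [0.7,0.7],"drx": [0,0],"dry": [0,0],"drz": [0,0]}' > path.dat && python3 steer.py path.dat && echo '{"sx": [0,0,0,0,0,0,0],"sy": [0,0,0,0,0,0,0],"sz": [0,0,0,-20,-60,-100,-100],"drx": [0,0,0,0,0,0,0],"dry": [0,0,0,0,0,0,0],"drz": [0,0,0,0,0,0,0]}' > path.dat && python3 steer.py path.dat 1.0
python3 - <<'E'
from h import *
np.set_printoptions(precision=2,suppress=True)
print(ctrl.sense()["joints"])
c,im=snap("wrist","w7"); cv2.imwrite("pics/w7v.png",im)
E
```

```text
time_s: 13.25
eef_pos: [466.1, 178.0, 186.8]
ee_rot: [0.0, -0.51, 0.86, -0.0]
force: [-0.8, -0.7, 3.8]
grip_width: 0.73
grip_force: 56.9
time_s: 13.95
eef_pos: [466.9, 178.2, 290.9]
ee_rot: [0.004, -0.51, 0.86, -0.002]
force: [0.0, -0.4, -1.3]
grip_width: 1.001
grip_force: 0.0
[ 0.13  0.38  1.72  0.    1.03 -2.51]
```

View pics/w7v.png

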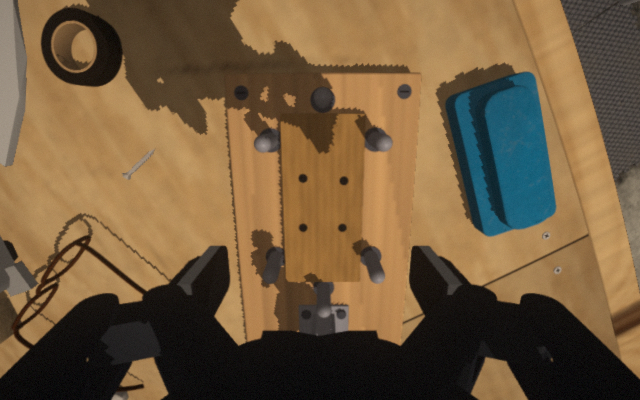

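The strip lies flat between all the pins (marks at (303,178), (344,181), (303,228) and (342,228)). Now I'll measure the board's edges numerically in w1 and w5.

Run:
```python
from h import *
np.set_printoptions(precision=1,suppress=True)
def prof(g,a,b,n=80): # scan a->b, 5px averaging done by blur; return strongest edges
    t=np.linspace(0,1,n); p=np.array(a)+(np.array(b)-a)*t[:,None]
    v=cv2.remap(g,p[:,0].astype(np.float32)[None],p[:,1].astype(np.float32)[None],cv2.INTER_LINEAR)[0].astype(float)
    d=np.abs(v[4:]-v[:-4]).sum(1); o=[]
    for i in np.argsort(-d):
        if all(abs(i-j)>8 for j in o): o.append(i)
        if len(o)==2: break
    return [tuple(p[i+2].round(1))+(round(d[i]),) for i in o]
for f,scans in(("w1",{"L":[((x-12,y),(x+12,y)) for x,y in((381,145),(379,160),(376,175),(373,190),(371,205))],"R":[((x-12,y),(x+12,y)) for x,y in((440,132),(437,145),(434,158),(430,170),(418,205),(415,213))],"B":[((x,y-12),(x,y+12)) for x,y in((376,217),(384,218),(392,219),(400,220),(407,221))],"T":[((x,y-10),(x,y+10)) for x,y in((425,122),(432,123),(437,123))]}),
 ("w5",{"L":[((x-12,y),(x+12,y)) for x,y in((412,200),(411,212),(411,224),(410,236))],"R":[((x-12,y),(x+12,y)) for x,y in((476,180),(475,195),(474,210),(473,225),(472,240),(472,255))],"T":[((x,y-10),(x,y+10)) for x,y in((453,170),(460,170),(468,170))]})):
    c,im=load(f); g=cv2.GaussianBlur(cv2.cvtColor(im,cv2.COLOR_BGR2Lab),(5,5),0).astype(np.float32)
    for k,ss in scans.items():
        print(f,k)
        for a,b in ss:
            e=prof(g,a,b); print(e, plane(c,[x[:2] for x in e],19)[:,:2].tolist().__repr__()[:90])
```

```text
w1 L
[(np.float64(387.5), np.float64(145.0), 19), (np.float64(383.6), np.float64(145.0), 14)] [[415.36234335694996, -130.93650444195063], [413.8112552846564, -126.0010430369021]]
[(np.float64(383.7), np.float64(160.0), 22), (np.float64(380.4), np.float64(160.0), 12)] [[395.2119463567523, -132.95858087008486], [393.89039324273267, -128.73395737143483]]
[(np.float64(380.4), np.float64(175.0), 22), (np.float64(376.5), np.float64(175.0), 14)] [[374.805169823485, -135.69614844290385], [373.2313044138481, -130.64344916741578]]
[(np.float64(376.2), np.float64(190.0), 18), (np.float64(372.8), np.float64(190.0), 12)] [[353.5418558205462, -137.34050642260715], [352.1581891215195, -132.88107585546734]]
[(np.float64(372.7), np.float64(205.0), 24), (np.float64(369.3), np.float64(205.0), 11)] [[332.0323096846744, -139.97811268978256], [330.63563550679135, -135.4610994265174]]
w1 R
[(np.float64(442.6), np.float64(132.0), 32), (np.float64(439.2), np.float64(132.0), 29)] [[453.3138302007761, -194.68503230523385], [451.9248662019902, -190.35311257235293]]
[(np.float64(435.6), np.float64(145.0), 29), (
[... 3780 characters left out ...]
01]]
[(np.float64(469.4), np.float64(255.0), 26), (np.float64(472.2), np.float64(255.0), 25)] [[365.0895612549481, -199.25519074427618], [365.21991636826533, -202.41386426719595]]
w5 T
[(np.float64(453.0), np.float64(169.4), 7), (np.float64(453.0), np.float64(165.6), 5)] [[457.57024123152695, -164.8937879767545], [461.3932308197292, -164.2686060836985]]
[(np.float64(460.0), np.float64(165.6), 6), (np.float64(460.0), np.float64(170.1), 5)] [[461.8157677142303, -171.46009350650647], [457.28208957781135, -172.22875274374937]]
[(np.float64(468.0), np.float64(169.4), 6), (np.float64(468.0), np.float64(164.6), 5)] [[458.4732402146552, -180.38764734843502], [463.30773688674964, -179.5357794247871]]
```

Run:
```python
from h import *
np.set_printoptions(precision=1,suppress=True)
c1,c5=load("w1")[0],load("w5")[0]
print("knob centre",tri(c1,(398,108),c5,(420,171)))
for z in(40,70,95): print(z,plane(c5,[(392,175),(420,195),(420,145),(447,150)],z)[:,:2])
b=np.array([389.7,-165.3]); u=np.array([np.cos(.108),np.sin(.108)]);w=np.array([-u[1],u[0]])
print("pred corners w1",proj(c1,[list(b+70*i*u+32*j*w)+[19] for i in(1,-1) for j in(1,-1)]))
print(delta([389.7,-165.3,300],down(np.radians(96.2))))
```

```text
knob centre (array([ 459.6, -118.9,   56. ]), np.float64(0.5738733703348006))
40 [[ 451.9  -98.3]
 [ 434.1 -127.3]
 [ 481.  -120.9]
 [ 478.  -146.7]]
70 [[ 456.9  -90.7]
 [ 441.  -116.6]
 [ 482.8 -110.9]
 [ 480.2 -133.9]]
95 [[ 461.   -84.3]
 [ 446.7 -107.7]
 [ 484.4 -102.6]
 [ 482.  -123.3]]
pred corners w1 [[394.7 113.6]
 [441.8 123.8]
 [369.7 215.3]
 [413.5 223.5]]
(array([338. , -97.6, -12.3]), array([-0.,  0.,  1.]))
```

The knob reaches to about x 437 over the board's far corner. So I'll grasp the board 15 mm nearer and draw it back before lifting.

```bash
echo '{"sx": [43,87,130,173,217,260,303,346.5],"sy": [-11,-21,-32,-43,-53,-64,-75,-85.2],"sz": [-12,-12,-12,-12,-12,-12,-12,-12],"drx": [0,0,0,0,0,0,0,0],"dry": [0,0,0,0,0,0,0,0],"drz": [0.13,0.26,0.39,0.52,0.65,0.78,0.9,1.0]}' > path.dat && python3 steer.py path.dat 1.0 && echo '{"sx": [0,0],"sy": [0,0],"sz": [0,0],"drx": [0,0],"dry": [0,0],"drz": [0,0]}' > path.dat && python3 steer.py path.dat
python3 - <<'E'
from h import *
np.set_printoptions(precision=1,suppress=True)
s=ctrl.sense();print(s["joints"]);print(delta([374.8,-166.9,172],down(np.radians(96.2))))
c,im=snap("wrist","w8")
b=np.array([389.7,-165.3]); u=np.array([np.cos(.108),np.sin(.108)]);w=np.array([-u[1],u[0]])
g=cv2.GaussianBlur(cv2.cvtColor(im,cv2.COLOR_BGR2Lab),(5,5),0).astype(np.float32)
def scan(P,d,L=15): # scan world line at z=19, list edges as offset along d
    t=np.arange(-L,L+.1,.5); p=proj(c,P+t[:,None]*d).astype(np.float32)
    v=cv2.remap(g,p[None,:,0],p[None,:,1],cv2.INTER_LINEAR)[0]; e=np.abs(v[4:]-v[:-4]).sum(1); o=[]
    for i in np.argsort(-e):
        if all(abs(i-j)>5 for j in o): o.append(i)
        if len(o)==3:break
    return [(t[i+2],int(e[i])) for i in o]
W=np.r_[w,0];U=np.r_[u,0];B=np.r_[b,19]
for k in(-60,-50,-40,20,40): print("W+",k,scan(B+k*U+32*W,W),"W-",scan(B+k*U-32*W,W))
for k in(-20,-10,0,10,20): print("U-",k,scan(B-70*U+k*W,U))
E
```

```text
time_s: 14.8
eef_pos: [373.5, -168.4, 297.3]
ee_rot: [-0.001, -0.033, 0.999, 0.001]
force: [1.3, -0.2, 0.8]
grip_width: 1.0
grip_force: 0.0
time_s: 15.0
eef_pos: [374.1, -167.3, 297.3]
ee_rot: [-0.001, -0.034, 0.999, 0.001]
force: [0.9, 0.4, 0.5]
grip_width: 0.999
grip_force: 0.0
[-0.7  0.2  2.   0.   1.  -2.3]
(array([ -0.9,   0.1, 125.3]), array([ 0., -0., -0.]))
W+ -60 [(np.float64(-1.5), 32), (np.float64(-7.5), 16), (np.float64(-11.5), 12)] W- [(np.float64(0.5), 9), (np.float64(12.0), 5), (np.float64(5.5), 3)]
W+ -50 [(np.float64(-1.0), 17), (np.float64(-10.5), 11), (np.float64(-7.0), 11)] W- [(np.float64(10.0), 43), (np.float64(13.0), 17), (np.float64(7.0), 7)]
W+ -40 [(np.float64(-1.0), 19), (np.float64(-6.5), 13), (np.float64(-10.5), 4)] W- [(np.float64(-8.5), 64), (np.float64(0.5), 59), (np.float64(-14.0), 23)]
W+ 20 [(np.float64(-6.5), 14), (np.float64(-1.0), 13), (np.float64(-10.0), 12)] W- [(np.float64(-8.5), 58), (np.float64(0.0), 53), (np.float64(12.0), 7)]
W+ 40 [(np.float64(-1.5), 16), (np.float64(-10.0), 7), (np.float64(-6.5), 7)] W- [(np.float64(-9.0), 61), (np.float64(0.0), 52), (np.float64(9.0), 7)]
U- -20 [(np.float64(-0.5), 15), (np.float64(5.5), 4), (np.float64(8.5), 3)]
U- -10 [(np.float64(10.0), 55), (np.float64(7.0), 12), (np.float64(-0.5), 9)]
U- 0 [(np.float64(-5.0), 55), (np.float64(0.0), 52), (np.float64(6.5), 7)]
U- 10 [(np.float64(-6.5), 51), (np.float64(-0.5), 39), (np.float64(-3.5), 20)]
U- 20 [(np.float64(-10.0), 70), (np.float64(-0.5), 38), (np.float64(-3.5), 20)]
```

A third view confirms the board within 1 mm. I'll grasp it and draw it back 45 mm, then lift.

```bash
echo '{"sx": [-0.9,-0.9,-0.9,-0.9,-0.9,-0.9],"sy": [0,0,0,0,0,0],"sz": [40,80,110,121,125,125],"drx": [0,0,0,0,0,0],"dry": [0,0,0,0,0,0],"drz": [0,0,0,0,0,0]}' > path.dat && python3 steer.py path.dat && echo '{"sx": [0,0,0,0],"sy": [0,0,0,0],"sz": [0,0,0,0],"drx": [0,0,0,0],"dry": [0,0,0,0],"drz": [0,0,0,0]}' > path.dat && python3 steer.py path.dat 0.0 60 && echo '{"sx": [0,20,45,55,55,55,55,55],"sy": [0,0,0,0,0,0,0,0],"sz": [-3,-4,-4,-10,-50,-90,-130,-130],"drx": [0,0,0,0,0,0,0,0],"dry": [0,0,0,0,0,0,0,0],"drz": [0,0,0,0,0,0,0,0]}' > path.dat && python3 steer.py path.dat && python3 -c "
from h import *
s=ctrl.sense();print(s['joints'].round(2),delta(N-15*JY+[0,0,285],down(JA+np.pi/2)))"
```

```text
time_s: 15.65
eef_pos: [375.6, -166.0, 173.1]
ee_rot: [-0.0, -0.036, 0.999, 0.0]
force: [-0.1, -0.8, 0.8]
grip_width: 0.996
grip_force: 0.0
time_s: 16.05
eef_pos: [375.7, -166.7, 174.5]
ee_rot: [0.001, -0.036, 0.999, -0.001]
force: [0.1, 3.9, 10.9]
grip_width: 0.728
grip_force: 63.8
time_s: 16.85
eef_pos: [321.2, -171.2, 308.1]
ee_rot: [0.003, -0.035, 0.999, -0.004]
force: [0.3, -0.4, -1.0]
grip_width: 0.731
grip_force: 66.9
[-0.81  0.07  2.07  0.    0.98 -2.46] (array([-163.4,  327. ,    3.5]), array([-0.011,  0.002, -1.006]))
```

```bash
echo '{"sx": [-19,-38,-58,-78,-98,-118,-139,-160],"sy": [38,76,116,156,197,238,279,320],"sz": [0,0,1,1,2,2,3,3],"drx": [0,0,0,0,0,0,0,0],"dry": [0,0,0,0,0,0,0,0],"drz": [-0.13,-0.26,-0.39,-0.52,-0.65,-0.78,-0.9,-1.006]}' > path.dat && python3 steer.py path.dat && echo '{"sx": [-0.5,-0.5,-0.5],"sy": [5,5,5],"sz": [0,0,0],"drx": [0,0,0],"dry": [0,0,0],"drz": [0,0,0]}' > path.dat && python3 steer.py path.dat
cat >> h.py <<'E'
loc=lambda P:np.c_[(P-N)@JX,(P-N)@JY]
def jscan(c,im,x,y,z,d,Lh=15): # scan jig-frame line through (x,y,z world) along d, strongest 3 edges as offsets
    g=cv2.GaussianBlur(cv2.cvtColor(im,cv2.COLOR_BGR2Lab),(3,3),0).astype(np.float32)
    t=np.arange(-Lh,Lh+.1,.5); P=N*[1,1,0]+x*JX+y*JY+[0,0,z]; p=proj(c,P+t[:,None]*d).astype(np.float32)
    v=cv2.remap(g,p[None,:,0],p[None,:,1],cv2.INTER_LINEAR)[0]; e=np.abs(v[4:]-v[:-4]).sum(1); o=[]
    for i in np.argsort(-e):
        if all(abs(i-j)>5 for j in o): o.append(i)
        if len(o)==3:break
    return [(float(t[i+2]),int(e[i])) for i in o]
E
python3 - <<'E'
from h import *
np.set_printoptions(precision=1,suppress=True)
s=ctrl.sense();print(s["joints"],loc(s["eef_pos"][None]),delta(N-15*JY+[0,0,285],down(JA+np.pi/2)))
c,im=snap("wrist","w9"); z=s["eef_pos"][2]-174+19
for y in(-65,-60,-50,-40): print(y,"x+",jscan(c,im,32,y,z,JX),"x-",jscan(c,im,-32,y,z,JX))
for x in(-20,-10,0,10,20): print(x,"end",jscan(c,im,x,-70,z,JY))
E
```

```text
time_s: 17.65
eef_pos: [457.9, 162.0, 299.9]
ee_rot: [-0.0, -0.515, 0.857, 0.0]
force: [0.5, -1.2, -1.2]
grip_width: 0.731
grip_force: 66.8
time_s: 17.95
eef_pos: [453.2, 162.0, 300.1]
ee_rot: [-0.0, -0.512, 0.859, 0.0]
force: [0.9, 0.3, -0.1]
grip_width: 0.73
grip_force: 66.9
[ 0.1  0.3  1.8 -0.   1.  -2.5] [[ -5.  -22.7]] (array([-7.7, -5. , -2.9]), array([ 0., -0., -0.]))
-65 x+ [(4.5, 95), (12.5, 10), (-3.0, 10)] x- [(-2.0, 89), (-7.0, 23), (7.5, 7)]
-60 x+ [(5.0, 101), (-11.5, 14), (-3.5, 10)] x- [(-2.0, 94), (-7.0, 20), (8.0, 9)]
-50 x+ [(3.5, 99), (-4.0, 10), (-10.0, 10)] x- [(-2.5, 83), (-6.5, 18), (3.5, 10)]
-40 x+ [(-4.0, 78), (2.0, 68), (-12.0, 62)] x- [(8.5, 98), (-2.5, 87), (13.0, 86)]
-20 end [(-12.5, 98), (-1.0, 83), (-9.5, 33)]
-10 end [(-12.5, 107), (-3.0, 77), (-9.5, 53)]
0 end [(-10.5, 100), (-7.5, 24), (-14.0, 5)]
10 end [(-10.0, 14), (-2.5, 8), (-13.0, 6)]
20 end [(-10.0, 17), (3.0, 7), (6.0, 5)]
```

```bash
echo '{"sx": [-7.7,-7.7,-7.7],"sy": [-5,-5,-5],"sz": [0,0,0],"drx": [0,0,0],"dry": [0,0,0],"drz": [0,0,0]}' > path.dat && python3 steer.py path.dat
python3 - <<'E'
from h import *
np.set_printoptions(precision=1,suppress=True)
s=ctrl.sense();print(loc(s["eef_pos"][None]))
c,im=snap("wrist","w10"); z=s["eef_pos"][2]-174+19
for y in(-65,-60,-55,-50,-40,-30): print(y,"x+",jscan(c,im,32,y,z,JX),"x-",jscan(c,im,-32,y,z,JX))
for x in(-25,-20,-10,0,10,20,25): print(x,"end",jscan(c,im,x,-70,z,JY))
E
```

```text
time_s: 18.3
eef_pos: [461.8, 166.6, 300.3]
ee_rot: [0.0, -0.512, 0.859, -0.0]
force: [-0.4, 0.2, -0.9]
grip_width: 0.733
grip_force: 66.8
[[  0.3 -14.6]]
-65 x+ [(10.5, 94), (2.5, 13), (-3.0, 7)] x- [(12.5, 97), (3.5, 91), (-4.0, 21)]
-60 x+ [(10.5, 103), (-12.5, 13), (2.5, 8)] x- [(3.5, 84), (-4.0, 22), (10.0, 15)]
-55 x+ [(10.5, 102), (-13.0, 12), (-6.0, 10)] x- [(3.5, 87), (-4.0, 19), (10.0, 7)]
-50 x+ [(10.0, 104), (-6.0, 16), (-13.0, 10)] x- [(3.0, 91), (-4.0, 18), (9.0, 9)]
-40 x+ [(6.5, 99), (-5.0, 9), (2.0, 6)] x- [(3.0, 82), (-3.5, 17), (9.5, 6)]
-30 x+ [(-11.0, 63), (2.0, 56), (6.5, 46)] x- [(14.0, 97), (3.0, 93), (9.0, 8)]
-25 end [(-0.5, 83), (-4.5, 72), (11.0, 8)]
-20 end [(-4.5, 115), (1.5, 79), (7.0, 41)]
-10 end [(-6.0, 100), (-2.5, 97), (7.0, 84)]
0 end [(-14.0, 139), (-2.0, 95), (2.0, 85)]
10 end [(-2.5, 23), (5.0, 7), (-5.5, 5)]
20 end [(-1.5, 21), (-4.5, 12), (11.0, 6)]
25 end [(-1.5, 19), (11.0, 10), (14.0, 8)]
```

Run:
```python
from h import *
np.set_printoptions(precision=1,suppress=True)
c,im=load("w7")
print(loc(plane(c,[(303,178),(344,181),(303,228),(342,228)],27)))
for y in(-60,-30,-20,-10,0,10,20,30): print(y,"x+",jscan(c,im,32,y,27,JX,10),"x-",jscan(c,im,-32,y,27,JX,10))
for x in(-20,-10,10,20): print(x,"end",jscan(c,im,x,-70,27,JY,10))
```

```text
[[ 15.1 -21. ]
 [-16.9 -18.4]
 [ 15.9  20.4]
 [-15.9  20.6]]
-60 x+ [(-0.5, 63), (2.5, 60), (7.5, 50)] x- [(5.5, 59), (-8.5, 52), (0.0, 15)]
-30 x+ [(2.0, 64), (-1.0, 45), (5.0, 7)] x- [(0.0, 30), (3.0, 7), (-3.0, 6)]
-20 x+ [(2.0, 64), (-1.0, 41), (5.0, 9)] x- [(0.0, 33), (7.5, 10), (3.5, 6)]
-10 x+ [(2.5, 66), (-0.5, 50), (-5.5, 6)] x- [(0.0, 28), (7.5, 7), (-9.0, 5)]
0 x+ [(2.0, 59), (-1.0, 41), (5.0, 8)] x- [(-0.5, 28), (-3.5, 4), (-9.0, 4)]
10 x+ [(2.5, 66), (-0.5, 54), (-5.5, 6)] x- [(0.0, 22), (-3.0, 5), (-9.0, 4)]
20 x+ [(2.0, 60), (-1.0, 39), (5.0, 6)] x- [(0.0, 22), (-3.0, 6), (-8.5, 5)]
30 x+ [(2.5, 62), (9.0, 51), (-0.5, 48)] x- [(-1.5, 43), (-4.5, 19), (1.5, 18)]
-20 end [(-3.5, 75), (0.5, 61), (5.0, 2)]
-10 end [(-3.5, 73), (4.5, 26), (8.0, 25)]
10 end [(0.0, 10), (7.0, 3), (-8.5, 2)]
20 end [(9.0, 58), (-7.5, 28), (-4.5, 23)]
```

The strip landed exactly as the camera correction predicted (x -0.4, y 0). I'll do the same for the board and lower it until contact.

```bash
echo '{"sx": [-1.8,-1.8,-1.8,-1.8,-1.8,-1.8,-1.8],"sy": [3,3,3,3,3,3,3],"sz": [0,35,60,75,87,95,96],"drx": [0,0,0,0,0,0,0],"dry": [0,0,0,0,0,0,0],"drz": [0,0,0,0,0,0,0]}' > path.dat && python3 steer.py path.dat && echo '{"sx": [0,0,0],"sy": [0,0,0],"sz": [1,2,2],"drx": [0,0,0],"dry": [0,0,0],"drz": [0,0,0]}' > path.dat && python3 steer.py path.dat
```

```text
time_s: 19.05
eef_pos: [459.8, 170.0, 204.0]
ee_rot: [-0.0, -0.512, 0.859, 0.0]
force: [-0.2, 0.1, -0.4]
grip_width: 0.732
grip_force: 66.8
time_s: 19.35
eef_pos: [459.8, 170.0, 202.6]
ee_rot: [0.0, -0.513, 0.859, -0.0]
force: [1.0, -0.4, -1.5]
grip_width: 0.735
grip_force: 66.8
```

```bash
echo '{"sx": [0,0],"sy": [0,0],"sz": [1,1],"drx": [0,0],"dry": [0,0],"drz": [0,0]}' > path.dat && python3 steer.py path.dat; echo '{"sx": [0,0],"sy": [0,0],"sz": [1,1],"drx": [0,0],"dry": [0,0],"drz": [0,0]}' > path.dat && python3 steer.py path.dat
```

```text
time_s: 19.55
eef_pos: [459.8, 170.0, 201.6]
ee_rot: [0.0, -0.513, 0.859, -0.0]
force: [-1.3, 0.4, 2.3]
grip_width: 0.73
grip_force: 67.1
time_s: 19.75
eef_pos: [459.8, 170.0, 201.5]
ee_rot: [0.0, -0.513, 0.859, -0.0]
force: [-5.1, -0.4, 15.3]
grip_width: 0.73
grip_force: 68.6
```

```bash
echo '{"sx": [0,0,0,0,0,0,0],"sy": [0,0,0,0,0,0,0],"sz": [0,0,0,-20,-60,-100,-100],"drx": [0,0,0,0,0,0,0],"dry": [0,0,0,0,0,0,0],"drz": [0,0,0,0,0,0,0]}' > path.dat && python3 steer.py path.dat 1.0
python3 - <<'E'
from h import *
np.set_printoptions(precision=1,suppress=True)
c,im=snap("wrist","w11")
for y in(-30,-20,-10,10,20): print(y,"x+",jscan(c,im,32,y,46,JX,10),"x-",jscan(c,im,-32,y,46,JX,10))
for x in(-20,-10,10,20): print(x,"end",jscan(c,im,x,-70,46,JY,10))
print(delta([385,-110,305],down(np.radians(96.2))))
c1,c2,c5=[load(f)[0] for f in("w1","w2","w5")]
print(tri(c1,(510.6,188.5),c5,(580,218)),tri(c2,(568,206.4),c5,(580,218)))
E
```

```text
time_s: 20.45
eef_pos: [460.6, 170.2, 304.8]
ee_rot: [0.004, -0.513, 0.859, -0.002]
force: [0.2, 0.1, -0.8]
grip_width: 1.002
grip_force: 0.0
-30 x+ [(3.5, 68), (-1.5, 62), (-8.0, 7)] x- [(0.5, 12), (7.0, 9), (-6.0, 6)]
-20 x+ [(-2.0, 67), (4.0, 65), (-8.0, 9)] x- [(6.0, 16), (0.0, 12), (9.0, 10)]
-10 x+ [(-2.5, 72), (3.5, 69), (-8.5, 9)] x- [(-0.5, 13), (9.0, 12), (5.0, 11)]
10 x+ [(-2.5, 80), (3.5, 65), (-6.0, 8)] x- [(-1.0, 18), (3.5, 18), (7.5, 11)]
20 x+ [(-3.0, 71), (3.0, 69), (6.5, 67)] x- [(-1.0, 18), (3.5, 17), (7.0, 14)]
-20 end [(-0.5, 68), (7.5, 9), (-9.0, 5)]
-10 end [(0.5, 11), (-2.5, 10), (9.0, 10)]
10 end [(7.5, 34), (4.5, 10), (0.5, 10)]
20 end [(0.5, 71), (7.0, 6), (4.0, 3)]
(array([282.1, -66.9,  -3.3]), array([-0.,  0.,  1.]))
(array([ 412. , -320.5,   14.8]), np.float64(0.6886726587733414)) (array([ 411.6, -322.1,   12.8]), np.float64(1.003445379555712))
```

The board lies in the nest (x about -1, y about 0, top at 46). Now the guide.

```bash
echo '{"sx": [36,71,106,141,177,212,247,282],"sy": [-8,-17,-25,-33,-42,-50,-59,-67],"sz": [0,0,0,0,0,0,0,0],"drx": [0,0,0,0,0,0,0,0],"dry": [0,0,0,0,0,0,0,0],"drz": [0.13,0.26,0.39,0.52,0.65,0.78,0.9,1.0]}' > path.dat && python3 steer.py path.dat && python3 -c "
from h import *
print(delta([411.5,-320,305],down(np.radians(96.2))))"
```

```text
time_s: 21.3
eef_pos: [384.1, -111.3, 299.2]
ee_rot: [-0.001, -0.036, 0.999, 0.001]
force: [0.4, 0.3, 0.3]
grip_width: 1.001
grip_force: 0.0
(array([ -12.4, -210.1,   -6.1]), array([ 0.001, -0.002, -0.037]))
```

```bash
echo '{"sx": [0,0,0,-4,-12,-12,-12],"sy": [-42,-84,-126,-168,-210,-210,-210],"sz": [-5,-5,-5,-5,-5,-5,-5],"drx": [0,0,0,0,0,0,0],"dry": [0,0,0,0,0,0,0],"drz": [-0.037,-0.037,-0.037,-0.037,-0.037,-0.037,-0.037]}' > path.dat && python3 steer.py path.dat
python3 - <<'E'
from h import *
np.set_printoptions(precision=1,suppress=True)
s=ctrl.sense();print(s["joints"],s["eef_pos"])
c,im=snap("wrist","w12"); g=cv2.GaussianBlur(cv2.cvtColor(im,cv2.COLOR_BGR2GRAY),(3,3),0)
u=np.array([np.cos(.108),np.sin(.108),0]);w=np.array([-u[1],u[0],0]);B=np.array([411.5,-320,16])
E=proj(c,[B+20*i*u+16*j*w for i in(1,-1) for j in(1,-1)]);print(E)
x0,y0=np.floor(E.min(0)-20).astype(int);x1,y1=np.ceil(E.max(0)+20).astype(int);x0,y0=max(x0,0),max(y0,0)
gg=g[y0:y1,x0:x1]
for t in(45,60,75,90,105):
    n,l,st,ce=cv2.connectedComponentsWithStats((gg<t).astype(np.uint8));print(t,[(ce[i]+[x0,y0]).round(1).tolist()+[int(st[i][4])] for i in range(1,n) if 15<st[i][4]<900])
q=cv2.HoughCircles(g,cv2.HOUGH_GRADIENT,1,25,param1=80,param2=12,minRadius=6,maxRadius=14)
if q is not None: print([r.round(1).tolist() for r in q[0] if x0<r[0]<x1 and y0<r[1]<y1])
E
```

```text
time_s: 22.0
eef_pos: [412.6, -318.7, 303.6]
ee_rot: [-0.001, -0.056, 0.998, 0.001]
force: [-0.5, 0.3, 0.5]
grip_width: 1.001
grip_force: 0.0
[-0.9  0.4  1.6  0.   1.1 -2.6] [ 412.6 -318.7  303.6]
[[334.8 216.3]
 [298.8 216.2]
 [335.6 171.7]
 [298.1 171.6]]
45 [[296.4, 171.9, 59], [333.6, 172.0, 59], [297.0, 216.5, 44], [332.9, 216.1, 26]]
60 [[296.5, 171.9, 83], [333.7, 171.9, 82], [297.1, 216.4, 71], [332.8, 216.0, 41]]
75 [[354.5, 159.0, 34], [296.5, 171.2, 186], [333.8, 171.5, 173], [297.0, 214.9, 152], [332.6, 214.6, 65]]
90 [[278.6, 199.0, 152], [353.5, 168.5, 142], [296.6, 171.2, 268], [333.6, 171.2, 266], [297.2, 214.5, 224], [331.7, 213.0, 130]]
105 [[279.2, 193.8, 283], [296.5, 170.4, 389], [317.8, 159.8, 37], [352.1, 170.4, 242], [333.4, 171.4, 359], [327.0, 206.4, 297], [297.4, 210.8, 369], [347.5, 194.9, 27], [308.1, 202.9, 21]]
[[296.5, 171.5, 9.600000381469727], [333.5, 171.5, 9.600000381469727], [332.5, 215.5, 9.100000381469727], [297.5, 215.5, 8.199999809265137]]
```

Run:
```python
from h import *
np.set_printoptions(precision=2,suppress=True)
c,im=load("w12");c1=load("w1")[0];c2=load("w2")[0]
q=np.array([(332.9,216.1),(297,216.5),(333.6,172),(296.5,171.9)]);P=plane(c,q,16)
print(P.mean(0),P); v=(P[0]+P[1]-P[2]-P[3])/2;w=(P[0]+P[2]-P[1]-P[3])/2;print(np.linalg.norm(v),np.linalg.norm(w),np.degrees([np.arctan2(v[1],v[0]),np.arctan2(w[1],w[0])]))
print(tri(c,q.mean(0),c1,(510.6,188.55)),tri(c,q.mean(0),c2,(568,206.4)))
print(delta([P[:,0].mean(),P[:,1].mean(),172],down(np.radians(96.2))))
```

```text
[ 411.82 -321.58   16.  ] [[ 429.63 -303.67   16.  ]
 [ 433.52 -335.31   16.  ]
 [ 390.35 -307.92   16.  ]
 [ 393.77 -339.44   16.  ]]
39.740002015470594 31.787290999182208 [ 6.05 96.6 ]
(array([ 411.88, -321.49,   13.19]), np.float64(0.5050299737395696)) (array([ 411.88, -321.49,   12.91]), np.float64(0.6221354650312889))
(array([  1. ,  -3.8, 132. ]), array([ 0.  , -0.  ,  0.01]))
```

```bash
echo '{"sx": [1,1,1,1,1,1,1],"sy": [-3.5,-3.5,-3.5,-3.5,-3.5,-3.5,-3.5],"sz": [40,80,110,125,133,133,133],"drx": [0,0,0,0,0,0,0],"dry": [0,0,0,0,0,0,0],"drz": [0.01,0.01,0.01,0.01,0.01,0.01,0.01]}' > path.dat && python3 steer.py path.dat && echo '{"sx": [0,0,0,0],"sy": [0,0,0,0],"sz": [0,0,0,0],"drx": [0,0,0,0],"dry": [0,0,0,0],"drz": [0,0,0,0]}' > path.dat && python3 steer.py path.dat 0.0 50
```

```text
time_s: 22.75
eef_pos: [412.5, -321.9, 173.2]
ee_rot: [0.0, -0.052, 0.999, -0.0]
force: [1.2, -0.1, 0.1]
grip_width: 0.998
grip_force: 0.0
time_s: 23.15
eef_pos: [412.4, -322.2, 173.8]
ee_rot: [0.0, -0.052, 0.999, -0.001]
force: [-1.9, 2.1, 9.5]
grip_width: 0.728
grip_force: 52.3
```

```bash
echo '{"sx": [0,0,0,0,0],"sy": [0,0,0,0,0],"sz": [0,0,3,5,5],"drx": [0,0,0,0,0],"dry": [0,0,0,0,0],"drz": [0,0,0,0,0]}' > path.dat && python3 steer.py path.dat 1.0 50 && echo '{"sx": [0,0,0,0],"sy": [0,0,0,0],"sz": [0,0,0,0],"drx": [0,0,0,0],"dry": [0,0,0,0],"drz": [0,0,0,0]}' > path.dat && python3 steer.py path.dat 0.0 50 &&  echo '{"sx": [0,0,0,0,0,0],"sy": [0,0,0,0,0,0],"sz": [-5,-40,-80,-120,-145,-145],"drx": [0,0,0,0,0,0],"dry": [0,0,0,0,0,0],"drz": [0,0,0,0,0,0]}' > path.dat && python3 steer.py path.dat && python3 -c "
from h import *
print(ctrl.sense()['joints'].round(2),delta([360,-100,315],down(np.radians(96.2))))"
```

```text
time_s: 23.65
eef_pos: [412.2, -322.0, 166.9]
ee_rot: [-0.0, -0.052, 0.999, 0.0]
force: [0.3, -0.2, 0.3]
grip_width: 0.995
grip_force: 0.0
time_s: 24.05
eef_pos: [412.4, -322.3, 167.9]
ee_rot: [0.0, -0.052, 0.999, -0.0]
force: [-0.3, -1.8, 4.8]
grip_width: 0.725
grip_force: 59.8
time_s: 24.65
eef_pos: [412.5, -322.3, 315.5]
ee_rot: [0.002, -0.052, 0.999, -0.002]
force: [-0.0, -0.1, -3.3]
grip_width: 0.734
grip_force: 57.3
[-0.89  0.4   1.63  0.    1.11 -2.56] (array([ 29.3, 226.5,  -0.7]), array([-0.005,  0.003, -0.005]))
```

```bash
echo '{"sx": [10,25,29,29,29,29,29],"sy": [40,75,115,155,195,226,226],"sz": [0,0,0,0,0,0,0],"drx": [0,0,0,0,0,0,0],"dry": [0,0,0,0,0,0,0],"drz": [0,0,0,0,0,0,0]}' > path.dat && python3 steer.py path.dat && python3 -c "
from h import *
print(ctrl.sense()['joints'].round(2),delta(N+[0,0,290]-1.5*JX-JY,down(JA+np.pi/2)))"
```

```text
time_s: 25.35
eef_pos: [359.1, -97.4, 311.0]
ee_rot: [-0.001, -0.053, 0.999, 0.001]
force: [-1.1, -0.0, -2.4]
grip_width: 0.729
grip_force: 57.2
[-0.58  0.09  2.05  0.    1.01 -2.26] (array([-136.3,  263.8,    3.4]), array([ 0.004, -0.001, -0.97 ]))
```

```bash
echo '{"sx": [-17,-34,-51,-68,-85,-102,-119,-136],"sy": [33,66,99,132,165,198,231,264],"sz": [0,0,0,0,1,2,3,3],"drx": [0,0,0,0,0,0,0,0],"dry": [0,0,0,0,0,0,0,0],"drz": [-0.12,-0.24,-0.36,-0.49,-0.61,-0.73,-0.85,-0.97]}' > path.dat && python3 steer.py path.dat && echo '{"sx": [0,0],"sy": [0,0],"sz": [0,0],"drx": [0,0],"dry": [0,0],"drz": [0,0]}' > path.dat && python3 steer.py path.dat
python3 - <<'E'
from h import *
np.set_printoptions(precision=2,suppress=True)
s=ctrl.sense();print(s["joints"],loc(s["eef_pos"][None]),delta(N+[0,0,290]-1.5*JX-JY,down(JA+np.pi/2)))
c,im=snap("wrist","w13"); h=s["eef_pos"][2]-168; g=cv2.GaussianBlur(cv2.cvtColor(im,cv2.COLOR_BGR2GRAY),(3,3),0)
E=proj(c,[s["eef_pos"]*[1,1,0]+a*JX+b*JY+[0,0,h+16] for b in(-20,20) for a in(16,-16)]);print(E)
x0,y0=np.floor(E.min(0)-25).astype(int);x1,y1=np.ceil(E.max(0)+25).astype(int)
gg=g[y0:y1,x0:x1]
for t in(35,50,65,80):
    n,l,st,ce=cv2.connectedComponentsWithStats((gg<t).astype(np.uint8));print(t,[(ce[i]+[x0,y0]).round(1).tolist()+[int(st[i][4])] for i in range(1,n) if 30<st[i][4]<2500])
for y in(-65,-60,-50,-40,-30): print(y,"x+",jscan(c,im,32,y,h+10,JX,10),"x-",jscan(c,im,-32,y,h+10,JX,10))
for x in(-25,-15,0,15,25): print(x,"end",jscan(c,im,x,-70,h+10,JY,10))
E
```

```text
time_s: 26.15
eef_pos: [468.6, 177.5, 307.8]
ee_rot: [-0.001, -0.513, 0.858, 0.0]
force: [0.1, -0.3, -3.1]
grip_width: 0.73
grip_force: 57.3
time_s: 26.35
eef_pos: [468.2, 176.4, 307.9]
ee_rot: [-0.001, -0.511, 0.859, 0.0]
force: [-0.6, -0.5, -3.7]
grip_width: 0.732
grip_force: 57.3
[ 0.13  0.36  1.7  -0.    1.08 -2.52] [[ 1.34 -2.94]] (array([-1.9,  2.8, -0.1]), array([ 0., -0., -0.]))
[[283.94 228.47]
 [359.44 228.13]
 [287.08 310.18]
 [356.53 309.83]]
35 [[281.1, 225.5, 226], [356.0, 224.9, 194], [284.2, 308.0, 119], [282.5, 333.7, 150], [356.1, 333.7, 149]]
50 [[356.2, 225.1, 260], [281.1, 225.6, 279], [284.4, 307.9, 159], [354.0, 307.7, 150], [283.1, 333.7, 159], [355.1, 333.7, 162]]
65 [[282.0, 221.9, 804], [354.7, 221.2, 786], [285.6, 291.1, 95], [349.9, 291.4, 103], [284.5, 307.7, 180], [354.0, 307.6, 170], [282.7, 333.3, 195], [355.5, 333.3, 194]]
80 [[355.2, 221.9, 1016], [282.0, 222.6, 1049], [349.7, 291.8, 175], [284.7, 291.6, 166], [284.4, 307.9, 200], [354.0, 307.6, 192], [283.5, 333.3, 205], [355.0, 333.3, 204]]
-65 x+ [(-2.0, 67), (-9.0, 67), (2.0, 42)] x- [(7.0, 118), (3.0, 84), (-3.5, 19)]
-60 x+ [(2.0, 43), (5.0, 8), (-6.5, 7)] x- [(9.0, 83), (3.0, 81), (-3.5, 19)]
-50 x+ [(2.0, 39), (5.5, 9), (-6.0, 3)] x- [(2.5, 88), (-3.5, 20), (-6.5, 3)]
-40 x+ [(2.0, 41), (5.5, 6), (-3.0, 4)] x- [(2.5, 85), (-3.0, 20), (-7.5, 4)]
-30 x+ [(2.5, 99), (7.0, 64), (-8.5, 38)] x- [(2.5, 82), (-4.0, 10), (-7.0, 5)]
-25 end [(-3.5, 81), (4.5, 51), (7.5, 47)]
-15 end [(-3.5, 79), (8.0, 2), (-8.0, 2)]
0 end [(-8.0, 128), (-3.5, 118), (2.5, 2)]
15 end [(-4.0, 71), (-1.0, 7), (-7.5, 3)]
25 end [(3.0, 66), (9.0, 64), (-4.0, 42)]
```

The guide hangs square in the grip; its centre is at jig (2.35,-3.6). I'll correct and lower it.

```bash
echo '{"sx": [-3.6,-3.6,-3.6,-3.6,-3.6,-3.6,-3.6],"sy": [3.1,3.1,3.1,3.1,3.1,3.1,3.1],"sz": [0,35,60,75,85,91,91],"drx": [0,0,0,0,0,0,0],"dry": [0,0,0,0,0,0,0],"drz": [0,0,0,0,0,0,0]}' > path.dat && python3 steer.py path.dat && echo '{"sx": [0,0,0],"sy": [0,0,0],"sz": [1,2,2],"drx": [0,0,0],"dry": [0,0,0],"drz": [0,0,0]}' > path.dat && python3 steer.py path.dat && echo '{"sx": [0,0],"sy": [0,0],"sz": [1,1],"drx": [0,0],"dry": [0,0],"drz": [0,0]}' > path.dat && python3 steer.py path.dat
```

```text
time_s: 27.1
eef_pos: [467.2, 180.7, 218.2]
ee_rot: [-0.0, -0.511, 0.86, 0.0]
force: [-0.8, -0.8, -2.1]
grip_width: 0.732
grip_force: 57.2
time_s: 27.4
eef_pos: [467.2, 181.0, 216.7]
ee_rot: [0.0, -0.511, 0.859, -0.0]
force: [-0.6, 0.5, -2.5]
grip_width: 0.73
grip_force: 57.2
time_s: 27.6
eef_pos: [467.2, 181.0, 215.4]
ee_rot: [0.0, -0.511, 0.859, -0.0]
force: [-0.2, -0.3, -3.2]
grip_width: 0.729
grip_force: 57.2
```

```bash
echo '{"sx": [0,0],"sy": [0,0],"sz": [1.3,1.3],"drx": [0,0],"dry": [0,0],"drz": [0,0]}' > path.dat && python3 steer.py path.dat && echo '{"sx": [0,0],"sy": [0,0],"sz": [0.7,0.7],"drx": [0,0],"dry": [0,0],"drz": [0,0]}' > path.dat && python3 steer.py path.dat
```

```text
time_s: 27.8
eef_pos: [467.2, 181.0, 214.0]
ee_rot: [0.0, -0.511, 0.859, -0.0]
force: [0.6, 1.7, -3.2]
grip_width: 0.733
grip_force: 57.3
time_s: 28.0
eef_pos: [467.2, 181.0, 213.8]
ee_rot: [0.0, -0.511, 0.859, -0.0]
force: [-1.7, -0.7, 4.0]
grip_width: 0.727
grip_force: 60.6
```

Contact at the expected height. Release, lift and check.

```bash
echo '{"sx": [0,0,0,0,0,0,0],"sy": [0,0,0,0,0,0,0],"sz": [0,0,0,-20,-60,-100,-100],"drx": [0,0,0,0,0,0,0],"dry": [0,0,0,0,0,0,0],"drz": [0,0,0,0,0,0,0]}' > path.dat && python3 steer.py path.dat 1.0
python3 - <<'E'
from h import *
np.set_printoptions(precision=1,suppress=True)
s=ctrl.sense();print(s["joints"],loc(s["eef_pos"][None]),s["eef_pos"])
c,im=snap("wrist","w14"); g=cv2.GaussianBlur(cv2.cvtColor(im,cv2.COLOR_BGR2GRAY),(3,3),0)
for y in(-30,-20,-10,0,10,20): print(y,"x+",jscan(c,im,32,y,56,JX,8),"x-",jscan(c,im,-32,y,56,JX,8))
for x in(-20,-10,10,20): print(x,"end",jscan(c,im,x,-70,56,JY,8))
E=proj(c,[N*[1,1,0]+a*JX+b*JY+[0,0,62] for b in(-20,20) for a in(16,-16)]);print(E)
x0,y0=np.floor(E.min(0)-25).astype(int);x1,y1=np.ceil(E.max(0)+25).astype(int)
n,l,st,ce=cv2.connectedComponentsWithStats((g[y0:y1,x0:x1]<50).astype(np.uint8));q=[(ce[i]+[x0,y0]) for i in range(1,n) if 30<st[i][4]<2500];print(loc(plane(c,q,62)))
for yy in(-60,0): print(delta(N*[1,1,0]+yy*JY+[0,0,330],RJ))
E
```

```text
time_s: 28.7
eef_pos: [468.0, 181.2, 318.1]
ee_rot: [0.004, -0.511, 0.859, -0.002]
force: [-0.5, -1.1, -0.0]
grip_width: 0.999
grip_force: 0.0
[ 0.1  0.3  1.7  0.   1.1 -2.5] [[-1.1  1.2]] [468.  181.2 318.1]
-30 x+ [(-0.5, 92), (7.0, 48), (-7.0, 9)] x- [(0.0, 57), (-4.0, 4), (-7.0, 3)]
-20 x+ [(-0.5, 90), (-7.0, 47), (7.0, 44)] x- [(0.0, 57), (7.0, 39), (-4.5, 6)]
-10 x+ [(-0.5, 91), (7.0, 60), (-7.0, 3)] x- [(0.0, 56), (-4.5, 6), (3.5, 3)]
0 x+ [(-0.5, 89), (7.0, 43), (4.0, 4)] x- [(0.0, 52), (-5.0, 5), (4.0, 3)]
10 x+ [(-1.0, 89), (7.0, 59), (-7.0, 5)] x- [(0.0, 58), (-5.5, 4), (4.0, 3)]
20 x+ [(-0.5, 89), (-7.0, 53), (-4.0, 5)] x- [(0.0, 54), (7.0, 34), (-7.0, 4)]
-20 end [(0.0, 101), (-7.0, 34), (7.0, 6)]
-10 end [(0.0, 36), (3.0, 8), (7.0, 5)]
10 end [(0.0, 33), (-3.0, 2), (3.5, 2)]
20 end [(0.0, 103), (3.0, 66), (7.0, 13)]
[[300.6 177.1]
 [343.2 177. ]
 [301.6 227.1]
 [342.3 227.1]]
[[ 15.7 -20.4]
 [-16.2 -20.4]
 [ 15.6  19.7]
 [-16.5  19.5]
 [ 34.9  26.1]]
(array([ 60.7,  -1.8, -14.8]), array([0. , 0. , 3.1]))
(array([  0.7,  -1.6, -14.7]), array([0. , 0. , 3.1]))
```

The guide sits centred with its bushes up (centre (-0.3,-0.4), top at 56). Now close the clamp: go over the raised arm and grip the handle.

```bash
echo '{"sx": [0,-30,-75,-120,-160,-194,-194,-194],"sy": [0,-0.9,-0.9,-0.9,-0.9,-0.9,-0.9,-0.9],"sz": [-40,-60,-60,-60,-60,-60,-60,-60],"drx": [0,0,0,0,0,0,0,0],"dry": [0,0,0,0,0,0,0,0],"drz": [0,0,0,0,0,0,0,0]}' > path.dat && python3 steer.py path.dat 1.0 && python3 -c "
from h import *
s=ctrl.sense();print(s['joints'].round(2),loc(s['eef_pos'][None]))
for th in(1.1,):print(delta(PV-.3*JX+85*(np.sin(th)*JY+[0,0,np.cos(th)])+[0,0,155],down(JA+np.pi/2)))"
```

```text
time_s: 29.55
eef_pos: [560.6, 351.3, 371.1]
ee_rot: [-0.002, -0.512, 0.859, 0.0]
force: [0.3, -0.8, 0.0]
grip_width: 0.997
grip_force: 0.0
[ 0.38  0.65  1.08 -0.    1.42 -2.26] [[ -0.28264052 194.8883322 ]]
(array([ 0.9, -0.2, 99.6]), array([ 0.002, -0.003, -0.002]))
```

```bash
echo '{"sx": [1,1,1,1,1],"sy": [0,0,0,0,0],"sz": [40,75,95,99,99],"drx": [0,0,0,0,0],"dry": [0,0,0,0,0],"drz": [0,0,0,0,0]}' > path.dat && python3 steer.py path.dat && echo '{"sx": [0,0,0,0,0,0,0],"sy": [0,0,0,0,0,0,0],"sz": [0,0,0,0,0,0,0],"drx": [0,0,0,0,0,0,0],"dry": [0,0,0,0,0,0,0],"drz": [0,0,0,0,0,0,0]}' > path.dat && python3 steer.py path.dat 0.0 60
python3 - <<'E'
from h import *
s=ctrl.sense();d=s['eef_pos']-[0,0,155]-PV;print(d@JY,d[2],np.arctan2(d@JY,d[2]))
for th in(.9,.7,.5,.3,.15,.06,0,-.04): print(th,delta(s['eef_pos']+85*((np.sin(th)-np.sin(1.1))*JY+[0,0,np.cos(th)-np.cos(1.1)]),rot(s['ee_rot']))[0])
E
```

```text
time_s: 30.05
eef_pos: [560.1, 349.5, 274.5]
ee_rot: [-0.0, -0.511, 0.86, 0.0]
force: [-0.8, 0.9, 0.9]
grip_width: 1.0
grip_force: 0.0
time_s: 30.75
eef_pos: [559.2, 350.8, 275.0]
ee_rot: [-0.001, -0.512, 0.859, 0.001]
force: [-8.3, 2.9, 5.9]
grip_width: 0.19
grip_force: 58.7
75.83785276638366 41.98808647408367 1.0651504970223715
0.9 [  9.2   0.  -14.3]
0.7 [ 21.    0.  -26.4]
0.5 [ 35.   0. -36.]
0.3 [ 50.6  -0.  -42.6]
0.15 [ 63.1  -0.  -45.5]
0.06 [ 70.7  -0.  -46.3]
0 [ 75.8  -0.1 -46.4]
-0.04 [ 79.2  -0.1 -46.3]
```

```bash
echo '{"sx": [4,9,15,21,28,35,42,50.6],"sy": [0,0,0,0,0,0,0,0],"sz": [-8,-14,-21,-26,-31.5,-36,-39.5,-42.6],"drx": [0,0,0,0,0,0,0,0],"dry": [0,0,0,0,0,0,0,0],"drz": [0,0,0,0,0,0,0,0]}' > path.dat && python3 steer.py path.dat && echo '{"sx": [6,12,17,20,20],"sy": [0,0,0,0,0],"sz": [-1.7,-3,-3.6,-3.8,-3.8],"drx": [0,0,0,0,0],"dry": [0,0,0,0,0],"drz": [0,0,0,0,0]}' > path.dat && python3 steer.py path.dat && python3 -c "
from h import *
s=ctrl.sense();d=s['eef_pos']-[0,0,155]-PV;print(d@JY,d[2],np.arctan2(d@JY,d[2]),s['force']@JY)"
```

```text
time_s: 31.55
eef_pos: [535.4, 306.9, 316.9]
ee_rot: [0.001, -0.512, 0.859, 0.002]
force: [0.3, 10.8, -3.4]
grip_width: 0.192
grip_force: 58.8
time_s: 32.05
eef_pos: [525.9, 289.3, 321.8]
ee_rot: [0.002, -0.511, 0.859, 0.002]
force: [-2.7, 8.9, 3.7]
grip_width: 0.192
grip_force: 59.8
5.879181877151668 88.76517647318809 0.0661363805243263 6.553453441350309
```

Now the last bit to the stop.

```bash
echo '{"sx": [3,5,5],"sy": [0,0,0],"sz": [0,0,0],"drx": [0,0,0],"dry": [0,0,0],"drz": [0,0,0]}' > path.dat && python3 steer.py path.dat && echo '{"sx": [2,4,4],"sy": [0,0,0],"sz": [0,0,0],"drx": [0,0,0],"dry": [0,0,0],"drz": [0,0,0]}' > path.dat && python3 steer.py path.dat && python3 -c "
from h import *
s=ctrl.sense();d=s['eef_pos']-[0,0,155]-PV;print(d@JY,d[2],np.arctan2(d@JY,d[2]),s['force']@JY)"
```

```text
time_s: 32.35
eef_pos: [523.6, 285.2, 322.1]
ee_rot: [0.002, -0.511, 0.859, 0.002]
force: [-3.4, 11.5, 4.5]
grip_width: 0.187
grip_force: 60.1
time_s: 32.65
eef_pos: [521.7, 281.7, 322.3]
ee_rot: [0.003, -0.511, 0.859, 0.002]
force: [-2.8, 11.3, 6.8]
grip_width: 0.195
grip_force: 60.5
-2.836715539762203 89.30598505547562 -0.031753326259797404 8.603143419263137
```

```bash
for i in 1; do echo '{"sx": [2,3,3],"sy": [0,0,0],"sz": [0,0,0],"drx": [0,0,0],"dry": [0,0,0],"drz": [0,0,0]}' > path.dat && python3 steer.py path.dat; done; python3 -c "
from h import *
s=ctrl.sense();d=s['eef_pos']-[0,0,155]-PV;print(d@JY,d[2],s['force']@JY)"
```

```text
time_s: 32.95
eef_pos: [520.3, 279.2, 322.3]
ee_rot: [0.003, -0.511, 0.859, 0.002]
force: [-2.1, 13.1, 5.3]
grip_width: 0.19
grip_force: 60.6
-5.6575970299929095 89.32470530859615 10.548187864846108
```

```bash
echo '{"sx": [2,3,3],"sy": [0,0,0],"sz": [0,0,0],"drx": [0,0,0],"dry": [0,0,0],"drz": [0,0,0]}' > path.dat && python3 steer.py path.dat; python3 -c "
from h import *
s=ctrl.sense();d=s['eef_pos']-[0,0,155]-PV;print(d@JY,d[2],s['force']@JY)"
```

```text
time_s: 33.25
eef_pos: [518.9, 276.7, 322.3]
ee_rot: [0.003, -0.511, 0.859, 0.002]
force: [-0.8, 14.3, 5.2]
grip_width: 0.188
grip_force: 60.6
-8.56778692975338 89.33106444159557 12.238531762719143
```

```bash
echo '{"sx": [3,5,5],"sy": [0,0,0],"sz": [0,0,0],"drx": [0,0,0],"dry": [0,0,0],"drz": [0,0,0]}' > path.dat && python3 steer.py path.dat;  python3 -c "
from h import *
s=ctrl.sense();d=s['eef_pos']-[0,0,155]-PV;print(d@JY,d[2],s['force'],s['force']@JY,s['wrist_torque'])"
```

```text
time_s: 33.55
eef_pos: [517.0, 273.5, 322.3]
ee_rot: [0.006, -0.511, 0.859, 0.003]
force: [7.5, 26.3, -1.0]
grip_width: 0.188
grip_force: 59.6
-12.310962855862352 89.26410675221814 [ 7.5283143  26.31804247 -1.04581833] 26.73845946120437 [ 4.50480016 -1.28356714  0.07240632]
```

The reaction jumped to 27 N, so the handle is against its stop. I'll release, lift straight up and check.

```bash
echo '{"sx": [0,0,0,0,0,0,40,80],"sy": [0,0,0,0,0,0,0,0],"sz": [0,0,0,0,-40,-80,-120,-120],"drx": [0,0,0,0,0,0,0,0],"dry": [0,0,0,0,0,0,0,0],"drz": [0,0,0,0,0,0,0,0]}' > path.dat && python3 steer.py path.dat 1.0 && echo '{"sx": [0,0],"sy": [0,0],"sz": [0,0],"drx": [0,0],"dry": [0,0],"drz": [0,0]}' > path.dat && python3 steer.py path.dat
python3 - <<'E'
from h import *
np.set_printoptions(precision=1,suppress=True)
s=ctrl.sense();print(s["eef_pos"],s["joints"],s["force"])
c,im=snap("wrist","w15"); ct,it=snap("top","t15"); cs,iss=snap("scene","s15")
for n,cc,ii in(("wrist",c,im),("top",ct,it),("scene",cs,iss)):
    hand=proj(cc,[PV+r*np.array([0,0,1]) for r in(0,42,102)]); foot=proj(cc,[N+48*JY+[0,0,38]]); tip=proj(cc,[PV+102*(np.sin(.1)*JY+[0,0,np.cos(.1)])])
    print(n,hand.tolist(),"foot",foot,"tip at .1",tip)
    x,y=hand[1:].mean(0).astype(int); y0,y1,x0,x1=max(y-60,0),y+60,max(x-60,0),x+60
    if 0<=x<640 and 0<=y<400:
        g=cv2.cvtColor(ii,cv2.COLOR_BGR2GRAY)[y0:y1,x0:x1]
        nn,l,st,ce=cv2.connectedComponentsWithStats((g<40).astype(np.uint8))
        for i in range(1,nn):
            if st[i][4]>25: print("  dark",(st[i][:2]+[x0,y0]).tolist(),st[i][2:].tolist(),ce[i]+[x0,y0])
E
```

```text
time_s: 34.35
eef_pos: [478.3, 199.9, 444.6]
ee_rot: [0.003, -0.512, 0.859, -0.001]
force: [0.5, 0.1, 0.4]
grip_width: 1.0
grip_force: 0.0
time_s: 34.55
eef_pos: [478.6, 199.6, 441.1]
ee_rot: [0.0, -0.511, 0.86, -0.0]
force: [0.3, 0.1, -0.5]
grip_width: 1.0
grip_force: 0.0
[478.6 199.6 441.1] [ 0.2  0.3  1.5  0.   1.4 -2.5] [ 0.3  0.1 -0.5]
wrist [[320.3436991017819, 257.95552240866414], [320.4961205211932, 275.2867892045966], [320.7921978297905, 309.04347397925125]] foot [[320.  196.7]] tip at .1 [[320.8 318.6]]
  dark [312, 269] [19, 45, 691] [321.  291.9]
  dark [260, 331] [120, 21, 2319] [319.4 341.7]
top [[234.7526019633367, 160.13861735835522], [232.61258966457615, 150.59975202491853], [229.3866710260177, 136.20710678286792]] foot [[249.9 177.1]] tip at .1 [[227.3 134.6]]
  dark [187, 83] [79, 90, 2730] [217.7 123.2]
scene [[255.95415972388082, 147.62844865374646], [255.0223723095992, 137.24999867931265], [253.63255087986062, 121.64932270670727]] foot [[261.  164.7]] tip at .1 [[253.  120.2]]
  dark [210, 69] [22, 6, 78] [222.1  70.6]
  dark [231, 69] [52, 41, 976] [255.3  82.9]
  dark [224, 118] [7, 9, 44] [227.3 122.3]
  dark [252, 123] [7, 16, 73] [254.5 129.4]
```

Run:
```python
from h import *
np.set_printoptions(precision=1,suppress=True)
c,im=load("w15");g=cv2.cvtColor(im,cv2.COLOR_BGR2GRAY)
print(g[260:332,319:324].mean(1).astype(int).tolist())
n=lambda th,r,s:PV+r*(np.sin(th)*JY+[0,0,np.cos(th)])+s*9*(np.cos(th)*JY-[0,0,np.sin(th)])
for th in(0,.03,.06,.1): print(th,proj(c,[n(th,102,1),n(th,102,-1),n(th,42,-1),n(th,42,1)])[:,1])
cs,iss=load("s15");gs=cv2.cvtColor(iss,cv2.COLOR_BGR2GRAY);print(gs[114:142,246:264])
# guide still in place?
for y in(-30,-20,0,10): print(jscan(c,im,32,y,56,JX,8)[0],jscan(c,im,-32,y,56,JX,8)[0])
print([jscan(c,im,x,-70,56,JY,8)[0] for x in(-20,20)])
```

```text
[114, 98, 60, 53, 51, 46, 46, 47, 50, 34, 22, 19, 18, 22, 20, 19, 21, 20, 18, 19, 17, 19, 18, 20, 20, 19, 18, 19, 19, 20, 19, 18, 18, 19, 17, 18, 18, 16, 18, 18, 18, 19, 19, 21, 23, 23, 24, 23, 23, 24, 24, 23, 22, 27, 57, 105, 121, 123, 123, 123, 124, 123, 123, 122, 121, 119, 117, 116, 113, 113, 112, 109]
0 [317.8 300.1 267.6 282.8]
0.03 [320.5 303.3 268.8 283.7]
0.06 [323.1 306.5 270.  284.6]
0.1 [326.4 310.5 271.6 285.7]
[[ 48  56  67  64  69  79  92 104 107 109 103 106 115 119 119 117 118 123]
 [ 54  58  55  61  64  67  74  89 102 104  99  99 105 112 108 113 119 113]
 [ 53  54  54  56  61  64  68  86 100 104 103 103 103 101 106 112 121 119]
 [ 67  52  57  49  58  59  65  81  94  98  94 102  98 100 106 111 114 118]
 [ 93  65  52  54  53  53  59  68  81  95  91  88  98 104 108 107 105 111]
 [115  95  64  55  51  55  58  59  68  78  94  90  89 104 107 108 108 108]
 [127 108  70  57  54  54  52  60  61  64  75  95 105 106 101 105 107 104]
 [130 119  96  65  55  55  50  62  65  62  64  75 103 115 100  93 104 103]
 [127 127 119  95  64  59  54  44  46  54  55  43  69 104 113  95  89  97
[... 835 characters left out ...]
5 127 126 126 122  93  37  11  17  34  96 124 126 127 127 125 122]
 [120 125 125 128 131 125  95  38  11  13  22  83 118 126 129 128 129 126]
 [121 120 125 125 126 119  91  41  23   8  29  67 108 124 127 130 128 128]
 [118 120 121 122 123 121  91  39   6  10  20  58 101 121 126 127 126 129]
 [116 119 119 122 123 121 101  54  22  13  22  70 109 123 126 128 125 130]
 [121 121 123 121 115 115 112  83  52  43  49  61  75  91 115 124 127 126]
 [122 119 120 121 115 124 124 109  78  58  56  54  58  80 107 121 125 126]
 [124 121 118 118 116 103  84  74  66  59  56  62  60  69 103 118 122 117]]
(-0.5, 74) (-0.5, 41)
(0.0, 68) (-0.5, 38)
(-0.5, 73) (0.0, 40)
(-0.5, 71) (0.0, 42)
[(0.0, 78), (0.0, 85)]
```

The grip's edge is at or past the θ=0 prediction, the stop was felt and the guide hasn't moved. Handing in.

```bash
python3 -c "
from rig import ctrl
print(ctrl.finish_job())"
```

```text
the job is handed in; nothing more can be done
None
```

The job is handed in after about 35 s: strip, board and guide (bushes up) are stacked between the pins, and the clamp handle is back against its upright stop. I felt the stop through the gripper; I did not see the rubber foot's contact directly.

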